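# Load the brake-pad dryer, click in the time and switch it on behind its guard

## Task

Dry the washed brake pads: clear the gear and the spark plug of the last batch off the dryer into the steel tray, and stand every pad upright on its long thin edge on the dryer's aluminium plate. Then turn the timer dial clockwise from zero by one click for each pad, and only after that reach through the round guard opening and turn the sunken main knob clockwise as far as it goes. At the end all the pads must still be standing; leave the other things on the bench where they are.

Things in the scene. Friction and masses are not known exactly. Their poses are not given: they have to be found in the camera images.
- pad1_c (a point): Kart brake pad, block 58 x 44 x 16 mm, 0.18 kg: bright steel back 7 mm, black lining 9 mm, flush all round; starts lying flat on the bench, lining up. pad1 and one to three of pad2, pad3, pad4 are there. Point: its centre; x along the 58 mm, y along the 44 mm, z through the 16 mm. On its long thin edge (58 x 16) its y axis is vertical (up or down), the centre 22 mm above the support.
- pad2_c (a point): Kart brake pad, block 58 x 44 x 16 mm, 0.18 kg: bright steel back 7 mm, black lining 9 mm, flush all round; starts lying flat on the bench, lining up. pad1 and one to three of pad2, pad3, pad4 are there. Point: its centre; x along the 58 mm, y along the 44 mm, z through the 16 mm. On its long thin edge (58 x 16) its y axis is vertical (up or down), the centre 22 mm above the support.
- pad3_c (a point): Kart brake pad, block 58 x 44 x 16 mm, 0.18 kg: bright steel back 7 mm, black lining 9 mm, flush all round; starts lying flat on the bench, lining up. pad1 and one to three of pad2, pad3, pad4 are there. Point: its centre; x along the 58 mm, y along the 44 mm, z through the 16 mm. On its long thin edge (58 x 16) its y axis is vertical (up or down), the centre 22 mm above the support.
- pad4_c (a point): Kart brake pad, block 58 x 44 x 16 mm, 0.18 kg: bright steel back 7 mm, black lining 9 mm, flush all round; starts lying flat on the bench, lining up. pad1 and one to three of pad2, pad3, pad4 are there. Point: its centre; x along the 58 mm, y along the 44 mm, z through the 16 mm. On its long thin edge (58 x 16) its y axis is vertical (up or down), the centre 22 mm above the support.
- plate (a point): Centre of the upper face of the dryer's drying plate: flat aluminium, 130 (x) by 320 mm (y), 40 mm above the bench, edged by a lip 6 mm high, 3 mm thick; x axis away from the robot, y to the left. Its console joins the plate's right end (y -165 to -315 mm, x -125 to 125 mm), deck 50 mm above the bench, timer dial in front; behind it (x -7 to 123 mm) the guard box, 95 mm high.
- timer_grip (a point): Timer dial on the front of the console deck, standing free: black knob with an upright grip bar 14 mm thick and 44 mm long, its top 12 mm above this point and its root 11 mm below, where a round skirt 48 mm across begins. Vertical axis through this point; x axis along the bar, towards the white pointer line.
- timer (a joint): Timer dial angle in rad; grows clockwise seen from above. Starts at 0 (its lower end stop; upper end stop 4.19). Click stops every 30 degrees (0.524 rad): the dial falls into the nearest one when let go (torque about 0.06 N m); it may be turned both ways.
- main_grip (a point): Main knob, sunk inside the guard box and reached only through the round opening in its top: a knob like the timer dial (bar 14 x 44 mm, top 12 mm above this point, skirt 11 mm below it). The bar's top lies 15 mm below the guard's upper face. Vertical axis through this point; x axis along the bar, towards the white pointer line.
- guard_mouth (a point): Centre of the round guard opening, 94 mm in diameter, at the upper face of the guard's top plate (5 mm thick, 95 mm above the bench, 27 mm above main_grip and on the same axis). Fingers that go in must be only partly open and must stay inside the circle while they turn.
- main (a joint): Main knob angle in rad; grows clockwise seen from above, from 0 (off) to its stop at 1.4 (on). Starts near off, between 0 and 0.2; stays where it is left (friction about 0.05 N m).
- gear_hub (a point): Dark gear, 66 mm across and 16 mm thick, with a round hub 32 mm across on top of it (28 mm high in all), 0.26 kg; starts flat on the drying plate, hub up. Point: on its axis at mid-height of the hub, 22 mm above its underside; z axis along its axis, up.
- plug_c (a point): Spark plug 90 mm long, about 20 mm thick, white and metal; starts lying on the drying plate. Point: its middle, 9 mm above what it lies on; its y axis runs along its length.
- tray_in (a point): Centre of the inner floor of the open steel tray, fixed on the bench: outside 110 mm (x) by 190 mm (y), walls 3 mm thick that rise 25 mm above this floor; the floor is 15 mm above the bench.
- torch: Black hand torch 138 mm long, 39 mm thick, lying on the bench; a bystander. Origin: centre of its underside.
- tape_measure: Tape measure 71 x 76 x 34 mm lying on the bench; a bystander. Origin: centre of its underside.
- pliers: Pliers 181 mm long, 62 mm wide, 13 mm high, lying on the bench; a bystander. Origin: centre of its underside.

How it is judged (in metres and radians):
On the way, in this order (a step that is already met when the one before it is completed fails the run):
1. the gear and the spark plug lie in the tray and every pad stands on its long thin edge on the drying plate ((angle between pad1_c's own y axis and vertical below 0.2 rad or angle between pad1_c's own y axis and vertical above 2.94 rad) and x of pad1_c in the frame of plate between -0.07 and 0.07 m and y of pad1_c in the frame of plate between -0.165 and 0.165 m and z of pad1_c in the frame of plate between 0.017 and 0.027 m and (angle between pad2_c's own y axis and vertical below 0.2 rad or angle between pad2_c's own y axis and vertical above 2.94 rad) and x of pad2_c in the frame of plate between -0.07 and 0.07 m and y of pad2_c in the frame of plate between -0.165 and 0.165 m and z of pad2_c in the frame of plate between 0.017 and 0.027 m and (angle between pad3_c's own y axis and vertical below 0.2 rad or angle between pad3_c's own y axis and vertical above 2.94 rad) and x of pad3_c in the frame of plate between -0.07 and 0.07 m and y of pad3_c in the frame of plate between -0.165 and 0.165 m and z of pad3_c in the frame of plate between 0.017 and 0.027 m and (angle between pad4_c's own y axis and vertical below 0.2 rad or angle between pad4_c's own y axis and vertical above 2.94 rad) and x of pad4_c in the frame of plate between -0.07 and 0.07 m and y of pad4_c in the frame of plate between -0.165 and 0.165 m and z of pad4_c in the frame of plate between 0.017 and 0.027 m and x of gear_hub in the frame of tray_in between -0.055 and 0.055 m and y of gear_hub in the frame of tray_in between -0.095 and 0.095 m and z of each of gear_hub, plug_c in the frame of tray_in below 0.045 m and x of plug_c in the frame of tray_in between -0.055 and 0.055 m and y of plug_c in the frame of tray_in between -0.095 and 0.095 m), for 0.2 s.
2. the timer dial rests on as many clicks as there are pads, with the main knob still off (((not (height (world z) of pad2_c below -1 m and height (world z) of plate above 0 m) and (height (world z) of pad3_c below -1 m and height (world z) of plate above 0 m) and (height (world z) of pad4_c below -1 m and height (world z) of plate above 0 m) and value of joint timer between 0.897 and 1.197 rad) or ((height (world z) of pad2_c below -1 m and height (world z) of plate above 0 m) and not (height (world z) of pad3_c below -1 m and height (world z) of plate above 0 m) and (height (world z) of pad4_c below -1 m and height (world z) of plate above 0 m) and value of joint timer between 0.897 and 1.197 rad) or ((height (world z) of pad2_c below -1 m and height (world z) of plate above 0 m) and (height (world z) of pad3_c below -1 m and height (world z) of plate above 0 m) and not (height (world z) of pad4_c below -1 m and height (world z) of plate above 0 m) and value of joint timer between 0.897 and 1.197 rad) or (not (height (world z) of pad2_c below -1 m and height (world z) of plate above 0 m) and not (height (world z) of pad3_c below -1 m and height (world z) of plate above 0 m) and (height (world z) of pad4_c below -1 m and height (world z) of plate above 0 m) and value of joint timer between 1.421 and 1.721 rad) or (not (height (world z) of pad2_c below -1 m and height (world z) of plate above 0 m) and (height (world z) of pad3_c below -1 m and height (world z) of plate above 0 m) and not (height (world z) of pad4_c below -1 m and height (world z) of plate above 0 m) and value of joint timer between 1.421 and 1.721 rad) or ((height (world z) of pad2_c below -1 m and height (world z) of plate above 0 m) and not (height (world z) of pad3_c below -1 m and height (world z) of plate above 0 m) and not (height (world z) of pad4_c below -1 m and height (world z) of plate above 0 m) and value of joint timer between 1.421 and 1.721 rad) or (not (height (world z) of pad2_c below -1 m and height (world z) of plate above 0 m) and not (height (world z) of pad3_c below -1 m and height (world z) of plate above 0 m) and not (height (world z) of pad4_c below -1 m and height (world z) of plate above 0 m) and value of joint timer between 1.944 and 2.244 rad)) and value of joint main below 0.6 rad), for 0.4 s.
3. the main knob is turned clockwise to its stop (value of joint main above 1.3 rad), for 0.2 s.
At the end, for the whole second after the job is handed in: Gear and spark plug lie inside the tray; every pad stands at rest on its long thin edge, within 0.2 rad of upright, its centre over the drying plate; the timer is within 0.15 rad of one click (0.524 rad) per pad there; the main knob is beyond 1.3 rad (all of step 1 and ((not (height (world z) of pad2_c below -1 m and height (world z) of plate above 0 m) and (height (world z) of pad3_c below -1 m and height (world z) of plate above 0 m) and (height (world z) of pad4_c below -1 m and height (world z) of plate above 0 m) and value of joint timer between 0.897 and 1.197 rad) or ((height (world z) of pad2_c below -1 m and height (world z) of plate above 0 m) and not (height (world z) of pad3_c below -1 m and height (world z) of plate above 0 m) and (height (world z) of pad4_c below -1 m and height (world z) of plate above 0 m) and value of joint timer between 0.897 and 1.197 rad) or ((height (world z) of pad2_c below -1 m and height (world z) of plate above 0 m) and (height (world z) of pad3_c below -1 m and height (world z) of plate above 0 m) and not (height (world z) of pad4_c below -1 m and height (world z) of plate above 0 m) and value of joint timer between 0.897 and 1.197 rad) or (not (height (world z) of pad2_c below -1 m and height (world z) of plate above 0 m) and not (height (world z) of pad3_c below -1 m and height (world z) of plate above 0 m) and (height (world z) of pad4_c below -1 m and height (world z) of plate above 0 m) and value of joint timer between 1.421 and 1.721 rad) or (not (height (world z) of pad2_c below -1 m and height (world z) of plate above 0 m) and (height (world z) of pad3_c below -1 m and height (world z) of plate above 0 m) and not (height (world z) of pad4_c below -1 m and height (world z) of plate above 0 m) and value of joint timer between 1.421 and 1.721 rad) or ((height (world z) of pad2_c below -1 m and height (world z) of plate above 0 m) and not (height (world z) of pad3_c below -1 m and height (world z) of plate above 0 m) and not (height (world z) of pad4_c below -1 m and height (world z) of plate above 0 m) and value of joint timer between 1.421 and 1.721 rad) or (not (height (world z) of pad2_c below -1 m and height (world z) of plate above 0 m) and not (height (world z) of pad3_c below -1 m and height (world z) of plate above 0 m) and not (height (world z) of pad4_c below -1 m and height (world z) of plate above 0 m) and value of joint timer between 1.944 and 2.244 rad)) and value of joint main above 1.3 rad and linear speed of each of pad1, pad2, pad3, pad4, gear, spark_plug below 0.03 m/s); the robot touches nothing.
It fails at once if a bystander (torch, tape measure or pliers) is moved more than 3 cm (distance of any of torch, tape_measure, pliers from where it was at the start of the episode above 0.03 m).
Of pad2, pad3, pad4 only 1 to 3 are there at a start; the rules pass over those that are not, and their reading is None.
At some moment in a run one of gear, spark_plug may be knocked a few centimetres aside while the robot is not near it.
Once in a run the grip may slacken for a moment while it holds something.
It also fails if it takes over 210 s, if anything falls off the work surface, if the arm or the gripper's body presses on something with over 40 N, if the wrist force passes 120 N, or if a joint passes its speed limit or range.

## Robot

A 6-joint arm with a two-finger parallel gripper is mounted at the origin on a cart in front of the work surface, level with it; the furniture and walls round the work are solid. World frame = base frame: x ahead of the robot, y to its left, z up, the work surface at z = 0. Lengths are in mm, angles in rad, forces in N, time in s.
With the tool pointing down it reaches from about 375 to 900 mm from the base axis. Payload 3.1 kg.
Tool frame: the origin (TCP) lies between the finger pads; the fingertips stand 11 mm ahead of it and the grasp point (between the pads) lies 8 mm behind it; x points along the fingers, z is the direction in which the jaws open and shut, and the axes are right-handed (so a half turn about x gives the same grasp; the last joint's range is limited). The gripper opens to 87 mm and grips with 3 to 60 N. Pads are 19 mm wide; open, the fingers measure 117 mm over their backs; the gripper's body (75 mm by 190 mm) begins 51 mm behind the grasp point.
Start: joints at [1.024, 0.527, 1.433, -0, 1.181, -0.178], TCP at [224.686, 583.192, 233.548] pointing down, gripper open.
Joint ranges: [-3.08, 3.08], [-0.75, 2.2], [0.22, 2.44], [-1.43, 4.57], [0, 2.65], [-2.85, 2.85]. Speed limits (rad/s): [2.79, 2.79, 3.14, 3.14, 3.14, 3.14].

## Interface

Orientations are given as a 3x3 rotation matrix whose columns are the frame's x, y, z axes.
In Python, from bench import r gives the robot as it stands. The module is installed in compiled form; this text tells all that it offers.
- The arm moves only by the tool servo_tool, never from a script. Its argument "series" is a list of rows, each an object of numbers: "x", "y", "z": the shift along the tool's x, y, z in mm; "turn": the turn about the tool's x in rad; "grip": the opening, from -1 (shut) to 1 (fully open). In form: [{"x": .., "y": .., "z": .., "turn": .., "grip": ..}, ...]. A call has 1 to 20 rows; each row is the pose to reach, as a shift and turn from the pose commanded when the call began, along the tool's axes at that moment; what a row does not reach only later rows make up. A row lasts 1/10 s, in which the tool goes at most 50 mm and 8.59 degrees, less where a joint would pass 70% of its speed; a pose out of reach is approached as far as the arm can. A call with a gripper value outside its range is refused whole. The fingers move at their own pace and stop on an object; "force" is the grip in N (left out, the last holds). Time passes only in rows, so rows that repeat a pose let the fingers close. It gives the time, the measured TCP pose, the force and the opening at its end, in the units of the state.
- r.state(): the state, without advancing time (a new reading comes with each control period).
- r.capture(name): name is "scene" or "top"; returns the picture (384x512x3 uint8, red, green, blue); there is no depth.
- r.camera_info(name): a dict with "K" (3x3 intrinsics, pixels), "rvec" (rotation vector, rad) and "tvec" (3), from world to camera coordinates, as OpenCV has them. Camera axes: x right, y down, z forward; pixel columns grow to the right and rows downward; lengths in mm; the calibration is good to about 2 mm. A picture is of the moment at which its call begins. camera_info takes no time and is no camera call.
- r.finish_job(): hands the job in, once; it reports no verdict.
The state is a dict: "t": time; "q": joint angles; "qvel": joint speeds; "joint_torque": joint torques, N m; "ee_pos": TCP position; "eef_rot": TCP orientation; "force": force on the tool from outside, world axes, zero at the start; "torque": the same for the moment, N m; "opening": finger opening in mm.
Only numpy, scipy, OpenCV 4.12 (cv2) and the standard library are available. Lean on these libraries where they do the work, as an engineer would, in place of code of your own. Each camera call takes 0.05 s, during which the arm holds its last target.

## Working session

There is one attempt and no reset: what is moved stays moved. The work goes in short steps, Python scripts to look and compute and a tool call to move; the robot and the scene stay as the last step left them, time stands still between calls to the robot, and variables do not carry over. Pictures are saved under pics/ and viewed, and the job is handed in when it is done.

Besides the shell and the picture viewer there is one more tool, called as name(argument=value, ...) on one line, values as JSON. servo_tool: Moves the arm, as the interface text tells. Its arguments: {"type":"object","properties":{"series":{"type":"array","items":{"type":"object","properties":{"x":{"type":"number"},"y":{"type":"number"},"z":{"type":"number"},"turn":{"type":"number"},"grip":{"type":"number"}}}},"force":{"type":"number"}},"required":["series"]}

```bash
mkdir -p pics
python3 - <<'E'
from bench import r
import cv2,numpy as np
np.set_printoptions(precision=3,suppress=True)
s=r.state()
for k in s: print(k,np.array(s[k]))
for n in("scene","top"):
    im=r.capture(n); cv2.imwrite(f"pics/{n}0.png",im[:,:,::-1]); 
    cv2.imwrite(f"pics/{n}0b.png",cv2.resize(im[:,:,::-1],(800,600),interpolation=cv2.INTER_CUBIC))
    c=r.camera_info(n)
    R=cv2.Rodrigues(np.array(c["rvec"],float))[0]
    print(n,c["K"],R,-R.T@np.array(c["tvec"]).ravel())
E
```

```text
t 0.0
q [ 1.024  0.528  1.434 -0.     1.181 -0.179]
qvel [ 0.001 -0.001  0.001 -0.001 -0.     0.001]
joint_torque [  0.    -44.004 -17.66    0.063   0.058  -0.   ]
ee_pos [224.326 582.584 232.569]
eef_rot [[-0.001 -0.933  0.36 ]
 [-0.002  0.36   0.933]
 [-1.     0.    -0.002]]
force [ 0.027 -1.022 -0.944]
torque [-0.012  0.011 -0.029]
opening 86.91808479498718
scene [[459.854   0.    257.185]
 [  0.    459.854 186.431]
 [  0.      0.      1.   ]] [[-0.57  -0.822  0.008]
 [-0.634  0.433 -0.641]
 [ 0.523 -0.37  -0.768]] [-303.225  650.735 1354.12 ]
top [[367.277   0.    247.086]
 [  0.    367.277 194.157]
 [  0.      0.      1.   ]] [[ 0.005 -0.999  0.032]
 [-0.993 -0.009 -0.117]
 [ 0.117 -0.032 -0.993]] [ 416.924   50.231 1216.375]
```

View pics/scene0b.png

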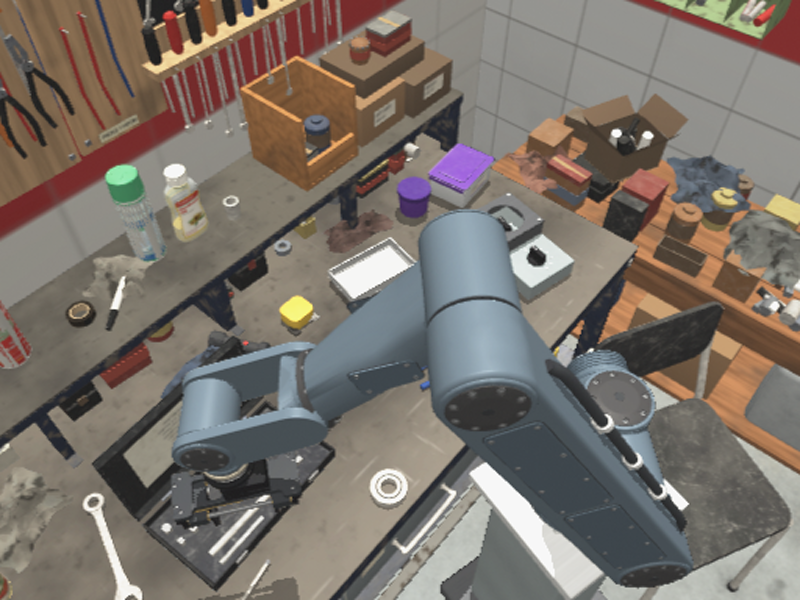

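View pics/top0b.png

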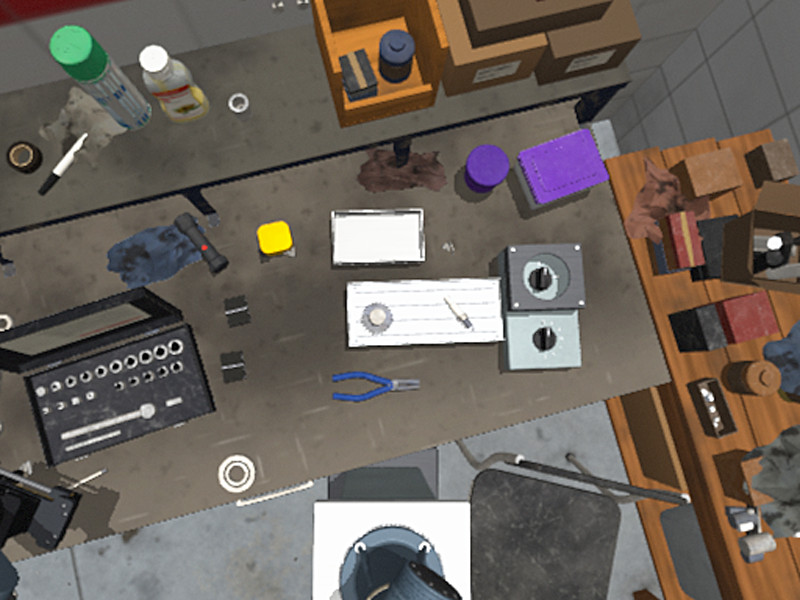

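```bash
cat > h.py <<'E'
import cv2,numpy as np
np.set_printoptions(precision=3,suppress=True)
from bench import r
def cam(n):
    c=r.camera_info(n); return np.array(c["K"]),np.array(c["rvec"],float),np.array(c["tvec"],float).ravel()
def p2w(n,u,v,z):
    K,rv,t=cam(n); R=cv2.Rodrigues(rv)[0]
    d=R.T@np.linalg.solve(K,[u,v,1.]); o=-R.T@t
    return o+d*(z-o[2])/d[2]
def w2p(n,P):
    K,rv,t=cam(n); return cv2.projectPoints(np.array(P,float).reshape(-1,3),rv,t,K,None)[0].reshape(-1,2)
def crop(im,name,u0,v0,u1,v1,f):
    c=cv2.resize(im[v0:v1,u0:u1,::-1],None,fx=f,fy=f,interpolation=cv2.INTER_CUBIC)
    step=10
    for u in range((u0//step+1)*step,u1,step):
        cv2.line(c,(int((u-u0)*f),0),(int((u-u0)*f),6),(0,0,255),1)
        if u%20==0: cv2.putText(c,str(u),(int((u-u0)*f)-10,18),0,.4,(0,0,255),1)
    for v in range((v0//step+1)*step,v1,step):
        cv2.line(c,(0,int((v-v0)*f)),(6,int((v-v0)*f)),(0,0,255),1)
        if v%20==0: cv2.putText(c,str(v),(8,int((v-v0)*f)+4),0,.4,(0,0,255),1)
    cv2.imwrite(name,c)
E
python3 - <<'E'
import cv2
from h import *
im=cv2.imread("pics/top0.png")[:,:,::-1]
crop(im,"pics/t_a.png",205,125,385,255,4.4)
crop(im,"pics/t_b.png",0,120,180,255,4.4)
E
```

```text
(no output)
```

View pics/t_a.png

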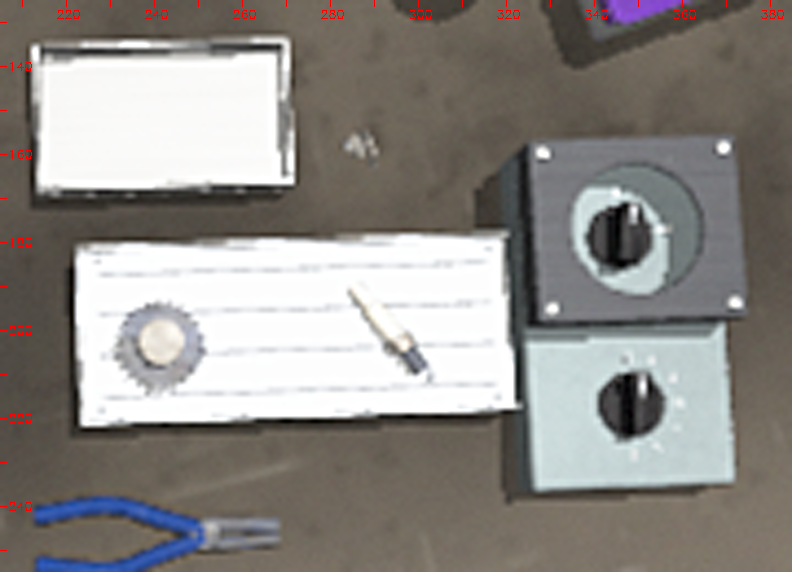

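View pics/t_b.png

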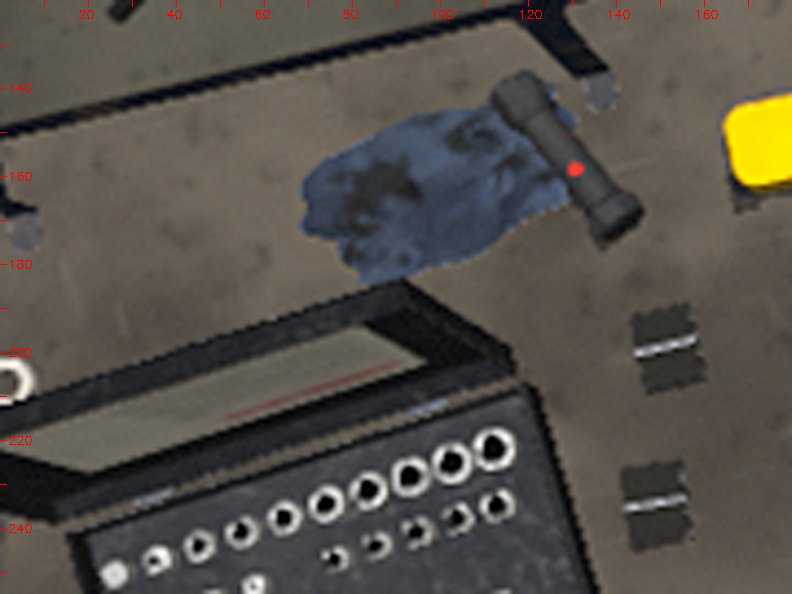

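Run:
```python
import cv2
from h import *
def c(n,*a): print(n,p2w("top",*a)[:2])
c("padA mid",151.5,198.8,16); c("A groove l",144.5,200.3,16); c("A groove r",158.3,197.2,16)
c("padB mid",149,234.2,16); c("B groove l",142,235.2,16); c("B groove r",156,233,16)
for p in [(222,180.5),(320,178),(321,218),(223.5,221)]: c("plate corner",*p,46)
for p in [(212.5,137),(270.5,134.5),(271.5,167),(213.5,168.5)]: c("tray corner",*p,40)
c("gear hub",240.8,202.5,68)
c("plug ends",286,190.5,49);c("plug ends",302.5,210,49); c("plug mid",294,200.5,49)
c("timer",348.5,216.7,62); c("main",345.5,178.5,80)
c("mouth",350,178,95); c("mouth",338.8,177,90)
c("t pointer",351,211,62);c("t pointer-",346,222,62)
c("m pointer",348.5,173.5,80)
for p in [(325.5,158),(369.5,157),(327.5,195),(372.5,193)]: c("guard screws",*p,96)
c("pliers tip",268,246,10)
print(w2p("top",[[224,583,0]]))
im=cv2.imread("pics/top0.png")[:,:,::-1]
crop(im,"pics/t_c.png",315,150,385,240,8)
```

```text
padA mid [540.842 323.675]
A groove l [535.742 346.117]
A groove r [546.275 301.842]
padB mid [426.087 327.628]
B groove l [422.768 349.873]
B groove r [430.053 305.364]
plate corner [598.812  93.901]
plate corner [ 610.21  -223.775]
plate corner [ 480.372 -224.608]
plate corner [468.766  87.459]
tray corner [743.59  127.069]
tray corner [754.715 -63.51 ]
tray corner [645.9   -66.506]
tray corner [638.835 122.16 ]
gear hub [526.127  33.248]
plug ends [ 567.872 -112.168]
plug ends [ 505.41  -164.734]
plug mid [ 535.753 -137.7  ]
timer [ 484.212 -308.781]
main [ 603.827 -296.953]
mouth [ 603.084 -306.588]
mouth [ 606.723 -272.84 ]
t pointer [ 502.384 -317.305]
t pointer- [ 467.379 -300.325]
m pointer [ 619.954 -306.971]
guard screws [ 665.538 -230.585]
guard screws [ 670.427 -370.083]
guard screws [ 548.931 -234.46 ]
guard screws [ 556.421 -375.579]
pliers tip [389.908 -57.295]
[[ 66.918 297.747]]
```

View pics/t_c.png

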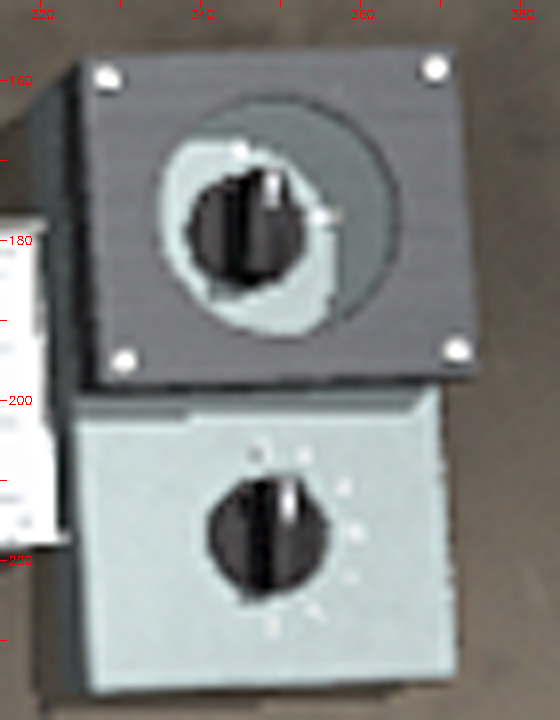

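```bash
cat >> h.py <<'E'
import math
def rel(x,y,z,phi=None):
    s=r.state(); p=np.array(s["ee_pos"]); R=np.array(s["eef_rot"])
    d=R.T@(np.array([x,y,z])-p)
    cur=math.atan2(R[1,2],R[0,2])
    t=0 if phi is None else cur-phi
    t=(t+math.pi/2)%math.pi-math.pi/2
    n=max(abs(np.linalg.norm(d))/48,abs(t)/0.148)
    print("cur",p.round(1),"phi %.3f q6 %.2f open %.1f F"%(cur,s["q"][5],s["opening"]),np.array(s["force"]).round(1),"t %.2f"%s["t"])
    print("  -> x %.1f y %.1f z %.1f turn %.3f  rows %.1f"%(*d,t,n))
E
python3 - <<'E'
from h import *
rel(526,33,150)
E
```

```text
cur [224.4 582.7 232.7] phi 1.203 q6 -0.18 open 87.1 F [-1.   0.1 -0.2] t 0.10
  -> x 83.3 y -479.1 z -404.3 turn 0.000  rows 13.2
```

servo_tool(series=[{"x":10,"y":-48,"z":-40},{"x":20,"y":-96,"z":-81},{"x":30,"y":-144,"z":-121},{"x":40,"y":-192,"z":-162},{"x":50,"y":-240,"z":-202},{"x":60,"y":-288,"z":-243},{"x":70,"y":-336,"z":-283},{"x":80,"y":-383,"z":-323},{"x":83,"y":-431,"z":-364},{"x":83,"y":-479,"z":-404},{"x":83,"y":-479,"z":-404},{"x":83,"y":-479,"z":-404},{"x":83,"y":-479,"z":-404},{"x":83,"y":-479,"z":-404},{"x":83,"y":-479,"z":-404}], force=25)

```text
validation failed for argument at $.se...
```

Run:
```python
from h import *
im=r.capture("scene"); crop(im,"pics/s1.png",150,90,410,260,3)
cv2.imwrite("pics/s1full.png",im[:,:,::-1])
im2=r.capture("top"); cv2.imwrite("pics/top1.png",cv2.resize(im2[:,:,::-1],(800,600)))
rel(526,33,69)
```

```text
cur [224.5 582.8 232.9] phi 1.203 q6 -0.18 open 87.1 F [ 0.2 -0.2 -0.1] t 0.20
  -> x 164.4 y -479.1 z -404.4 turn 0.000  rows 13.5
```

View pics/s1.png

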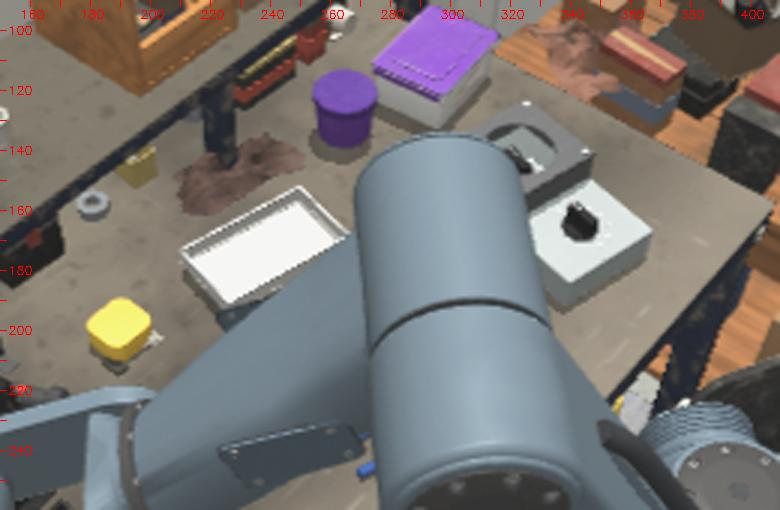

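View pics/top1.png

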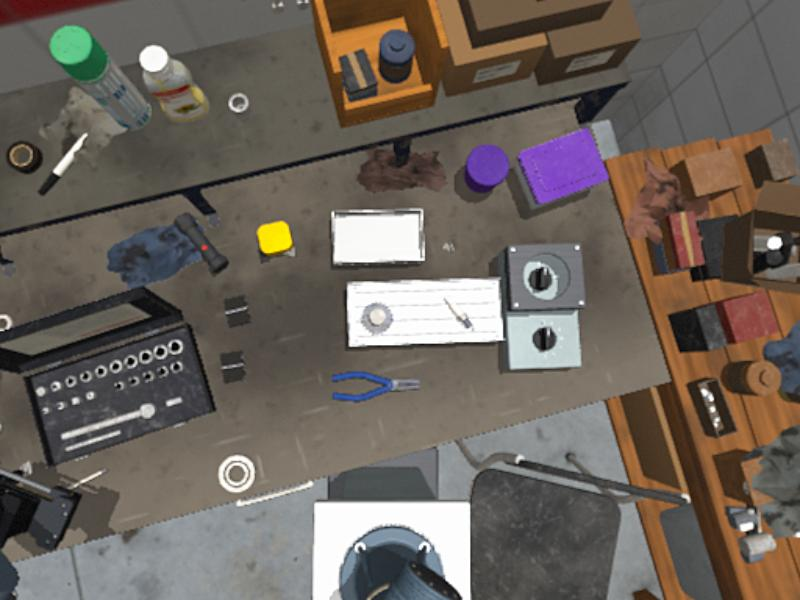

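View pics/s1full.png

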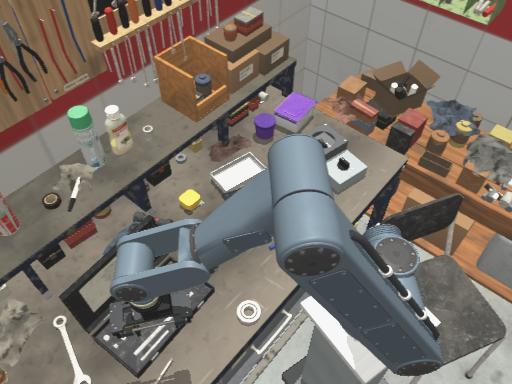

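servo_tool(series=[{"x":10,"y":-48,"z":-40,"turn":0,"grip":1},{"x":20,"y":-96,"z":-81,"turn":0,"grip":1},{"x":30,"y":-144,"z":-121,"turn":0,"grip":1},{"x":40,"y":-192,"z":-162,"turn":0,"grip":1},{"x":50,"y":-240,"z":-202,"turn":0,"grip":1},{"x":60,"y":-288,"z":-243,"turn":0,"grip":1},{"x":70,"y":-336,"z":-283,"turn":0,"grip":1},{"x":80,"y":-383,"z":-323,"turn":0,"grip":1},{"x":83,"y":-431,"z":-364,"turn":0,"grip":1},{"x":83,"y":-479,"z":-404,"turn":0,"grip":1},{"x":83,"y":-479,"z":-404,"turn":0,"grip":1},{"x":83,"y":-479,"z":-404,"turn":0,"grip":1},{"x":83,"y":-479,"z":-404,"turn":0,"grip":1},{"x":83,"y":-479,"z":-404,"turn":0,"grip":1},{"x":83,"y":-479,"z":-404,"turn":0,"grip":1}], force=25)

```text
t: 1.7
ee_pos: [526.2, 33.4, 150.2]
eef_rot: [[-0.001, -0.932, 0.362], [0.001, 0.362, 0.932], [-1.0, 0.001, 0.0]]
force: [-0.0, 0.6, 0.3]
opening: 86.9
```

Run:
```python
from h import *
im=r.capture("scene"); crop(im,"pics/s1.png",150,90,410,260,3)
cv2.imwrite("pics/s1full.png",im[:,:,::-1])
im2=r.capture("top"); cv2.imwrite("pics/top1.png",cv2.resize(im2[:,:,::-1],(800,600)))
rel(526,33,69)
```

```text
cur [525.3  34.9 150.3] phi 1.204 q6 -1.35 open 86.9 F [-0.4  0.1  0.5] t 1.80
  -> x 81.3 y -1.5 z -1.5 turn 0.000  rows 1.7
```

View pics/s1full.png

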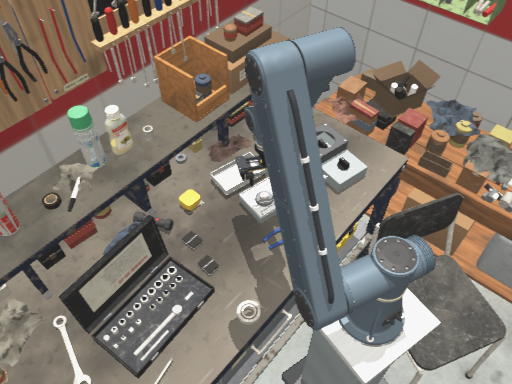

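View pics/top1.png

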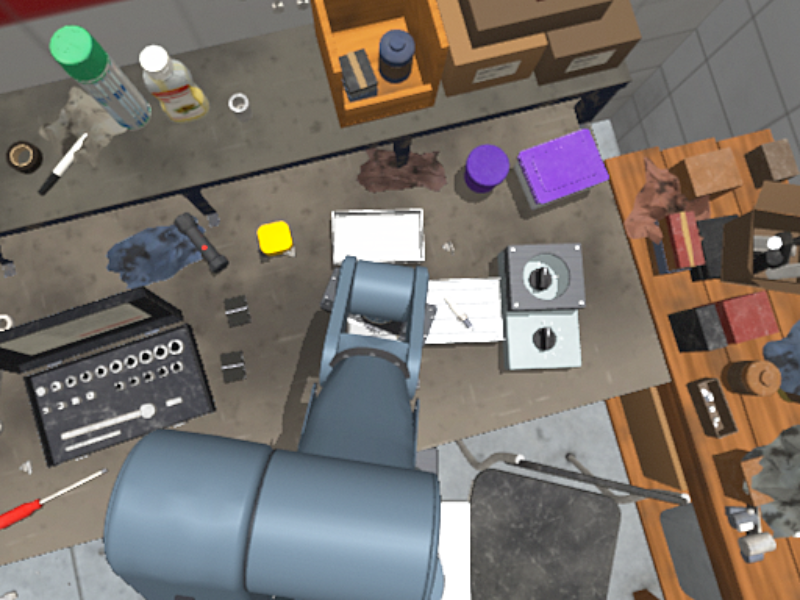

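Run:
```python
from h import *
im=cv2.imread("pics/s1full.png")[:,:,::-1]
crop(im,"pics/s1c.png",170,140,370,290,4)
for P in [(526,33,68),(541,324,16),(426,327.6,16),(607,-304.5,95),(484,-309,80)]: print(P,w2p("scene",P))
```

```text
(526, 33, 68) [[264.255 194.972]]
(541, 324, 16) [[192.755 238.641]]
(426, 327.6, 16) [[208.979 263.146]]
(607, -304.5, 95) [[322.937 139.27 ]]
(484, -309, 80) [[344.27  160.454]]
```

View pics/s1c.png

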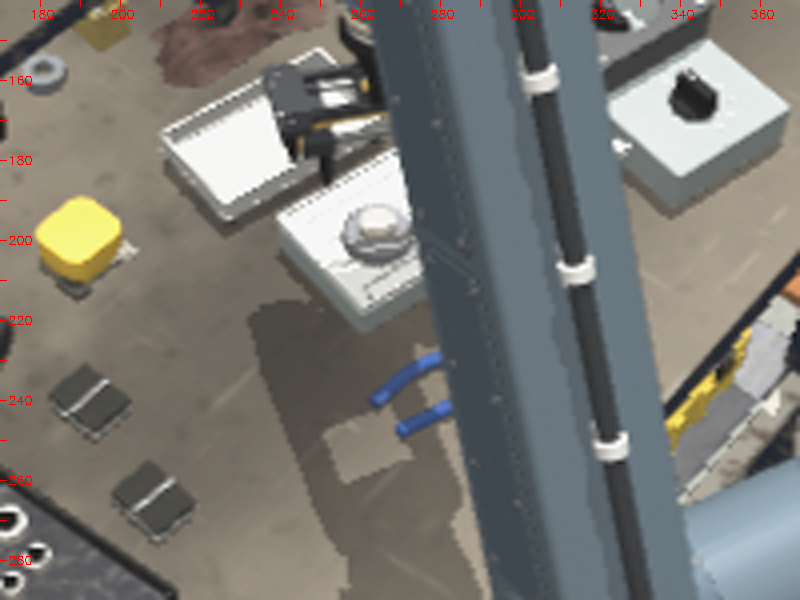

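servo_tool(series=[{"x":40,"y":0,"z":-1,"turn":0,"grip":1},{"x":70,"y":0,"z":-1,"turn":0,"grip":1},{"x":81,"y":0,"z":-1,"turn":0,"grip":1},{"x":81,"y":0,"z":-1,"turn":0,"grip":1},{"x":81,"y":0,"z":-1,"turn":0,"grip":-0.5},{"x":81,"y":0,"z":-1,"turn":0,"grip":-0.5},{"x":81,"y":0,"z":-1,"turn":0,"grip":-0.5},{"x":81,"y":0,"z":-1,"turn":0,"grip":-0.5},{"x":81,"y":0,"z":-1,"turn":0,"grip":-0.5},{"x":81,"y":0,"z":-1,"turn":0,"grip":-0.5},{"x":81,"y":0,"z":-1,"turn":0,"grip":-0.5},{"x":81,"y":0,"z":-1,"turn":0,"grip":-0.5},{"x":60,"y":0,"z":-1,"turn":0,"grip":-0.5},{"x":30,"y":0,"z":-1,"turn":0,"grip":-0.5},{"x":10,"y":0,"z":-1,"turn":0,"grip":-0.5},{"x":10,"y":0,"z":-1,"turn":0,"grip":-0.5}], force=25)

```text
t: 3.4
ee_pos: [527.6, 32.9, 142.6]
eef_rot: [[0.005, -0.933, 0.359], [-0.001, 0.359, 0.933], [-1.0, -0.005, 0.001]]
force: [0.2, 0.6, -3.7]
opening: 31.0
```

Run:
```python
from h import *
rel(694,82,140); rel(694,82,46)
```

```text
cur [527.6  32.9 142.6] phi 1.203 q6 -1.35 open 31.0 F [ 0.2  0.6 -3.7] t 3.40
  -> x 3.4 y -137.6 z 105.7 turn 0.000  rows 3.6
cur [527.6  32.9 142.6] phi 1.203 q6 -1.35 open 31.0 F [ 0.2  0.6 -3.7] t 3.40
  -> x 97.4 y -137.1 z 105.6 turn 0.000  rows 4.1
```

servo_tool(series=[{"x":0,"y":-40,"z":31,"turn":0,"grip":-0.5},{"x":2,"y":-80,"z":61,"turn":0,"grip":-0.5},{"x":3,"y":-115,"z":88,"turn":0,"grip":-0.5},{"x":3,"y":-137,"z":104,"turn":0,"grip":-0.5},{"x":3,"y":-137,"z":104,"turn":0,"grip":-0.5},{"x":30,"y":-137,"z":104,"turn":0,"grip":-0.5},{"x":60,"y":-137,"z":104,"turn":0,"grip":-0.5},{"x":85,"y":-137,"z":104,"turn":0,"grip":-0.5},{"x":95,"y":-137,"z":104,"turn":0,"grip":-0.5},{"x":96,"y":-137,"z":104,"turn":0,"grip":-0.5},{"x":96,"y":-137,"z":104,"turn":0,"grip":-0.5},{"x":96,"y":-137,"z":104,"turn":0,"grip":0.2},{"x":96,"y":-137,"z":104,"turn":0,"grip":0.2},{"x":96,"y":-137,"z":104,"turn":0,"grip":0.2},{"x":96,"y":-137,"z":104,"turn":0,"grip":0.2},{"x":60,"y":-137,"z":104,"turn":0,"grip":0.2},{"x":20,"y":-137,"z":104,"turn":0,"grip":0.2},{"x":0,"y":-137,"z":104,"turn":0,"grip":0.2}])

```text
t: 5.2
ee_pos: [693.3, 80.8, 144.4]
eef_rot: [[0.006, -0.933, 0.359], [-0.0, 0.359, 0.933], [-1.0, -0.006, 0.002]]
force: [1.3, 0.2, 0.2]
opening: 51.7
```

Run:
```python
from h import *
im2=r.capture("top"); crop(im2,"pics/top2.png",205,125,385,255,4.4)
rel(536,-138,140,-0.87)
```

```text
cur [694.8  80.8 147.5] phi 1.203 q6 -1.25 open 52.2 F [ 0.8 -0.1  1.5] t 5.25
  -> x 5.9 y 69.7 z -261.3 turn -1.068  rows 7.2
```

View pics/top2.png

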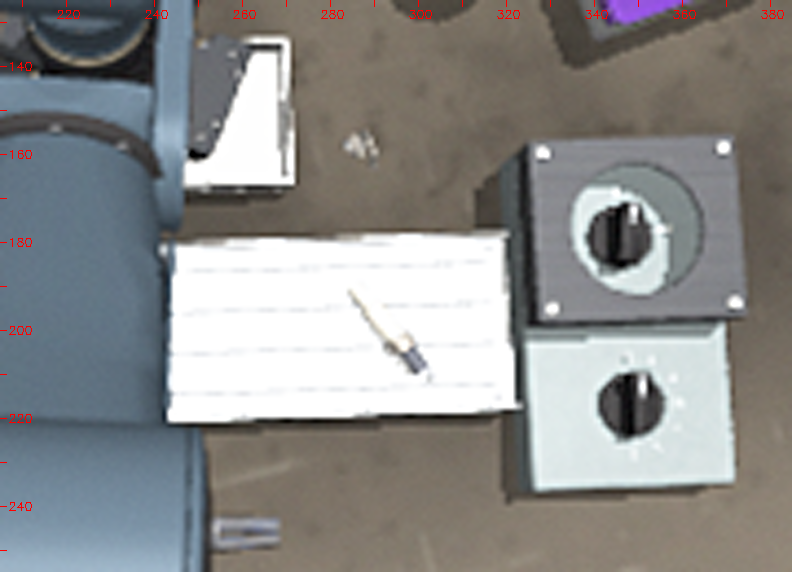

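servo_tool(series=[{"x":0,"y":10,"z":-37,"turn":0.148,"grip":0.2},{"x":0,"y":20,"z":-75,"turn":0.296,"grip":0.2},{"x":1,"y":30,"z":-112,"turn":0.444,"grip":0.2},{"x":2,"y":40,"z":-149,"turn":0.592,"grip":0.2},{"x":3,"y":50,"z":-187,"turn":0.74,"grip":0.2},{"x":4,"y":60,"z":-224,"turn":0.888,"grip":0.2},{"x":5,"y":68,"z":-250,"turn":1.036,"grip":0.2},{"x":6,"y":70,"z":-261,"turn":1.184,"grip":0.2},{"x":6,"y":70,"z":-261,"turn":1.332,"grip":0.2},{"x":6,"y":70,"z":-261,"turn":1.48,"grip":0.2},{"x":6,"y":70,"z":-261,"turn":1.628,"grip":0.2},{"x":6,"y":70,"z":-261,"turn":1.776,"grip":0.2},{"x":6,"y":70,"z":-261,"turn":1.924,"grip":0.2},{"x":6,"y":70,"z":-261,"turn":2.073,"grip":0.2},{"x":6,"y":70,"z":-261,"turn":2.073,"grip":0.2},{"x":6,"y":70,"z":-261,"turn":2.073,"grip":0.2}])

```text
t: 6.85
ee_pos: [532.0, -137.5, 134.4]
eef_rot: [[-0.0, 0.762, 0.647], [0.0, 0.647, -0.762], [-1.0, -0.0, -0.0]]
force: [0.3, -0.3, 1.0]
opening: 52.2
```

Run:
```python
from h import *
im=r.capture("scene"); crop(im,"pics/s2.png",190,110,390,260,4)
rel(536,-138,53,-0.87)
```

```text
cur [ 532.  -137.5  134.4] phi -0.867 q6 0.41 open 52.5 F [ 0.5 -0.3  0.5] t 6.90
  -> x 81.4 y 2.7 z 3.0 turn 0.003  rows 1.7
```

View pics/s2.png

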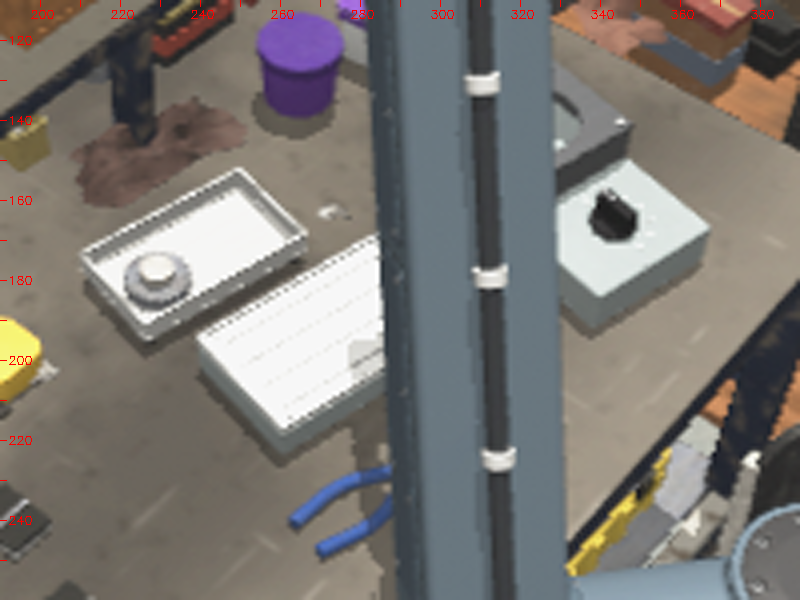

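servo_tool(series=[{"x":30,"y":3,"z":3,"turn":0,"grip":0.2},{"x":60,"y":3,"z":3,"turn":0,"grip":0.2},{"x":78,"y":3,"z":3,"turn":0,"grip":0.2},{"x":80,"y":3,"z":3,"turn":0,"grip":0.2},{"x":80,"y":3,"z":3,"turn":0,"grip":0.2},{"x":80,"y":3,"z":3,"turn":0,"grip":-0.9},{"x":80,"y":3,"z":3,"turn":0,"grip":-0.9},{"x":80,"y":3,"z":3,"turn":0,"grip":-0.9},{"x":80,"y":3,"z":3,"turn":0,"grip":-0.9},{"x":80,"y":3,"z":3,"turn":0,"grip":-0.9},{"x":80,"y":3,"z":3,"turn":0,"grip":-0.9},{"x":80,"y":3,"z":3,"turn":0,"grip":-0.9},{"x":55,"y":3,"z":3,"turn":0,"grip":-0.9},{"x":20,"y":3,"z":3,"turn":0,"grip":-0.9},{"x":0,"y":3,"z":3,"turn":0,"grip":-0.9},{"x":0,"y":3,"z":3,"turn":0,"grip":-0.9},{"x":0,"y":3,"z":3,"turn":0,"grip":-0.9}])

```text
t: 8.6
ee_pos: [536.1, -137.8, 134.3]
eef_rot: [[-0.0, 0.764, 0.645], [0.0, 0.645, -0.764], [-1.0, 0.0, -0.0]]
force: [-0.8, -0.1, -0.6]
opening: 17.9
```

Run:
```python
from h import *
rel(700,-15,140,0.045);rel(700,-15,31,0.045)
```

```text
cur [ 536.1 -137.8  134.3] phi -0.870 q6 0.42 open 17.9 F [-0.8 -0.1 -0.6] t 8.60
  -> x -5.7 y 204.5 z 11.8 turn -0.915  rows 6.2
cur [ 536.1 -137.8  134.3] phi -0.870 q6 0.42 open 17.9 F [-0.8 -0.1 -0.6] t 8.60
  -> x 103.3 y 204.5 z 11.8 turn -0.915  rows 6.2
```

servo_tool(series=[{"x":-5,"y":30,"z":1,"turn":-0.14,"grip":-0.9},{"x":-5,"y":70,"z":4,"turn":-0.28,"grip":-0.9},{"x":-5,"y":110,"z":6,"turn":-0.42,"grip":-0.9},{"x":-5,"y":150,"z":8,"turn":-0.56,"grip":-0.9},{"x":-5,"y":185,"z":10,"turn":-0.7,"grip":-0.9},{"x":-5,"y":204,"z":12,"turn":-0.84,"grip":-0.9},{"x":-5,"y":204,"z":12,"turn":-0.915,"grip":-0.9},{"x":-5,"y":204,"z":12,"turn":-0.915,"grip":-0.9},{"x":30,"y":204,"z":12,"turn":-0.915,"grip":-0.9},{"x":65,"y":204,"z":12,"turn":-0.915,"grip":-0.9},{"x":95,"y":204,"z":12,"turn":-0.915,"grip":-0.9},{"x":102,"y":204,"z":12,"turn":-0.915,"grip":-0.9},{"x":102,"y":204,"z":12,"turn":-0.915,"grip":-0.9},{"x":102,"y":204,"z":12,"turn":-0.915,"grip":-0.1},{"x":102,"y":204,"z":12,"turn":-0.915,"grip":-0.1},{"x":102,"y":204,"z":12,"turn":-0.915,"grip":-0.1},{"x":70,"y":204,"z":12,"turn":-0.915,"grip":-0.1},{"x":30,"y":204,"z":12,"turn":-0.915,"grip":-0.1},{"x":0,"y":204,"z":12,"turn":-0.915,"grip":0.5},{"x":0,"y":204,"z":12,"turn":-0.915,"grip":0.5}])

```text
t: 10.6
ee_pos: [703.9, -16.1, 140.9]
eef_rot: [[0.012, -0.045, 0.999], [-0.002, 0.999, 0.045], [-1.0, -0.003, 0.012]]
force: [1.0, -0.8, 1.3]
opening: 48.5
```

Run:
```python
from h import *
im=r.capture("scene"); crop(im,"pics/s3.png",170,130,370,280,4)
rel(541,324,100,0.233)
```

```text
cur [702.  -15.8 138.2] phi 0.045 q6 -0.23 open 51.7 F [-0.5  1.  -0.2] t 10.65
  -> x 36.6 y 346.8 z -145.9 turn -0.188  rows 7.9
```

View pics/s3.png

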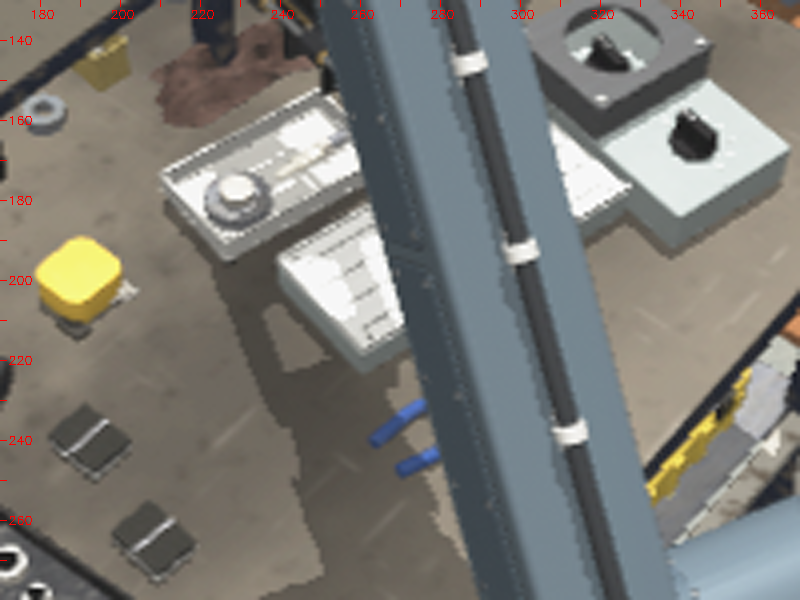

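Run:
```python
from h import *
rel(545.8,303.6,60,0.233)
```

```text
cur [702.  -15.8 138.2] phi 0.045 q6 -0.23 open 51.7 F [-0.5  1.  -0.2] t 10.65
  -> x 76.7 y 326.3 z -142.3 turn -0.188  rows 7.6
```

servo_tool(series=[{"x":0,"y":40,"z":-18,"turn":-0.05,"grip":1},{"x":0,"y":80,"z":-36,"turn":-0.1,"grip":1},{"x":0,"y":122,"z":-54,"turn":-0.15,"grip":1},{"x":0,"y":163,"z":-71,"turn":-0.188,"grip":1},{"x":5,"y":204,"z":-89,"turn":-0.188,"grip":1},{"x":20,"y":245,"z":-107,"turn":-0.188,"grip":1},{"x":40,"y":285,"z":-125,"turn":-0.188,"grip":1},{"x":60,"y":315,"z":-138,"turn":-0.188,"grip":1},{"x":76,"y":326,"z":-142,"turn":-0.188,"grip":1},{"x":76,"y":326,"z":-142,"turn":-0.188,"grip":1},{"x":76,"y":326,"z":-142,"turn":-0.188,"grip":1},{"x":76,"y":326,"z":-142,"turn":-0.188,"grip":1},{"x":76,"y":326,"z":-142,"turn":-0.188,"grip":1}])

```text
t: 11.95
ee_pos: [545.2, 302.5, 59.6]
eef_rot: [[0.002, -0.229, 0.973], [0.001, 0.973, 0.229], [-1.0, 0.0, 0.002]]
force: [-0.3, -0.0, -0.3]
opening: 86.9
```

Run:
```python
from h import *
im=r.capture("scene"); crop(im,"pics/s4.png",130,170,330,320,4)
rel(545.8,303.6,13,0.233)
```

```text
cur [545.  302.7  59.5] phi 0.231 q6 0.10 open 87.2 F [-0.1 -0.4  0.4] t 12.00
  -> x 46.5 y 0.7 z 0.9 turn -0.002  rows 1.0
```

View pics/s4.png

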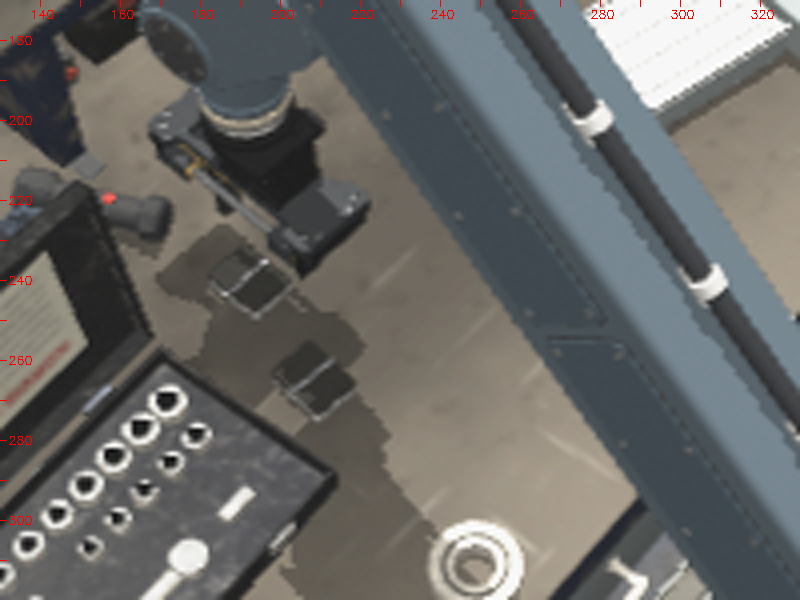

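servo_tool(series=[{"x":25,"y":1,"z":1,"turn":0,"grip":1},{"x":42,"y":1,"z":1,"turn":0,"grip":1},{"x":46,"y":1,"z":1,"turn":0,"grip":1},{"x":46,"y":1,"z":1,"turn":0,"grip":1},{"x":46,"y":1,"z":1,"turn":0,"grip":0.2},{"x":46,"y":1,"z":1,"turn":0,"grip":0.2},{"x":46,"y":1,"z":1,"turn":0,"grip":0.2},{"x":46,"y":1,"z":1,"turn":0,"grip":0.2},{"x":46,"y":1,"z":1,"turn":0,"grip":0.2},{"x":46,"y":1,"z":1,"turn":0,"grip":0.2},{"x":46,"y":1,"z":1,"turn":0,"grip":0.2},{"x":40,"y":1,"z":1,"turn":0,"grip":0.2},{"x":32,"y":1,"z":1,"turn":0,"grip":0.2},{"x":24,"y":1,"z":1,"turn":0,"grip":0.2},{"x":16,"y":1,"z":1,"turn":0,"grip":0.2},{"x":8,"y":1,"z":1,"turn":0,"grip":0.2},{"x":0,"y":1,"z":1,"turn":0,"grip":0.2},{"x":0,"y":1,"z":1,"turn":0,"grip":0.2}], force=4)

```text
t: 13.8
ee_pos: [545.1, 305.3, 60.1]
eef_rot: [[0.003, -0.231, 0.973], [0.001, 0.973, 0.231], [-1.0, 0.0, 0.003]]
force: [0.3, -0.4, -2.0]
opening: 57.9
```

Run:
```python
from h import *
im=r.capture("scene"); crop(im,"pics/s5.png",150,180,290,285,5.6)
rel(538,303.6,13,0.233)
```

```text
cur [544.7 305.1  59.4] phi 0.233 q6 0.10 open 58.0 F [ 0.3 -0.4 -2.9] t 13.85
  -> x 46.4 y 0.0 z -7.0 turn -0.000  rows 1.0
```

View pics/s5.png

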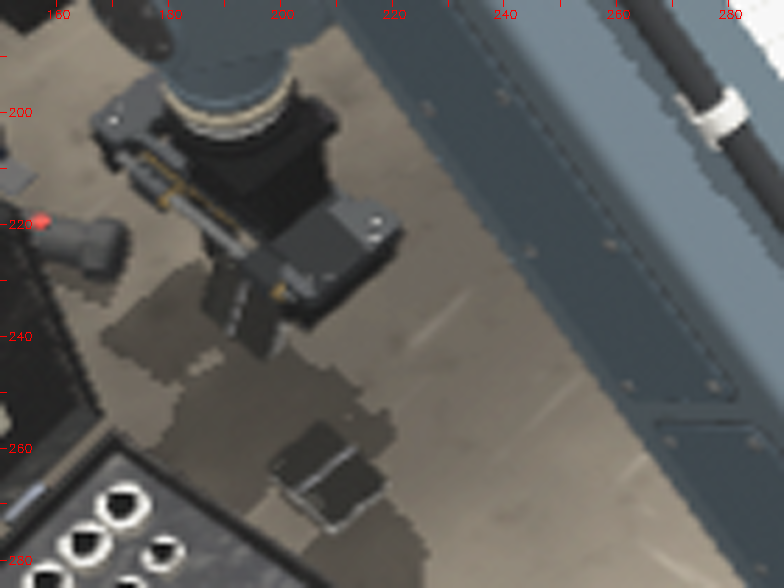

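Run:
```python
from h import *
im=r.capture("scene")
a=0.233; X=np.array([math.cos(a),math.sin(a),0]); Y=np.array([-math.sin(a),math.cos(a),0])
def q(piv,th,zc):
    # th tilt from vertical; face lining corners
    P=[]
    for s in(-29,29):
        for v in (5.25,-38.75):
            P.append(piv+X*s+ v*(np.array([0,0,1])*math.cos(th)-Y*math.sin(th)*1)+8*(Y*math.cos(th)+np.array([0,0,1])*math.sin(th)))
    return np.array(P)
big=cv2.resize(im[200:260,160:230,::-1],None,fx=11,fy=11,interpolation=cv2.INTER_CUBIC)
s=r.state();p=np.array(s["ee_pos"])+[0,0,-4]
for th,col in((0,(0,255,0)),(-0.4,(0,0,255))):
    c=w2p("scene",q(p,th,0)); print(c)
    pts=((c[[0,1,3,2]]-[160,200]+0.5)*11).astype(int)
    cv2.polylines(big,[pts],True,col,1)
cv2.imwrite("pics/s5o.png",big)
```

```text
[[200.042 234.372]
 [201.162 241.54 ]
 [188.322 224.862]
 [189.671 232.12 ]]
[[199.829 235.218]
 [204.468 238.705]
 [188.127 225.707]
 [192.981 229.373]]
```

View pics/s5o.png

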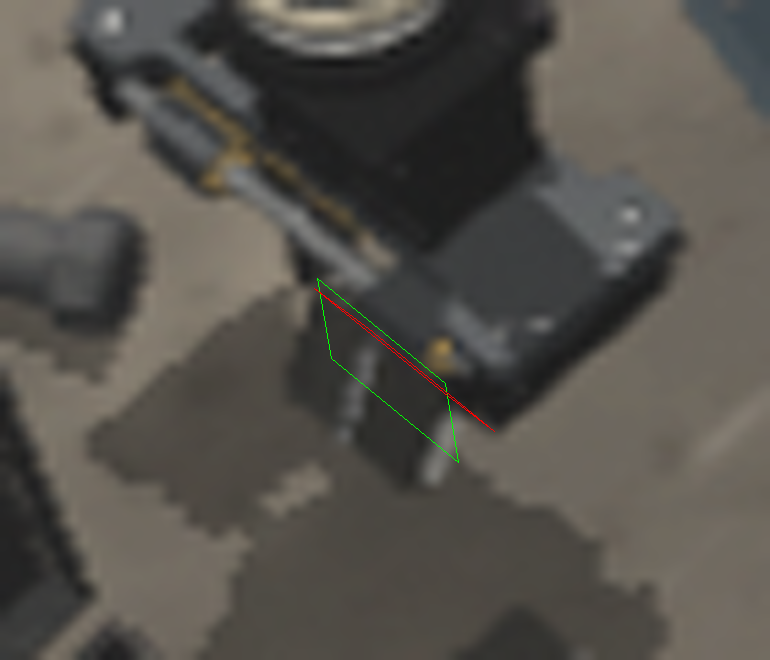

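Run:
```python
from h import *
im=r.capture("scene")
a=0.233; X=np.array([math.cos(a),math.sin(a),0]); Y=np.array([-math.sin(a),math.cos(a),0]); Z=np.array([0,0,1.])
s=r.state();p=np.array(s["ee_pos"])+[0,0,-4]
big=cv2.resize(im[200:260,160:230,::-1],None,fx=11,fy=11,interpolation=cv2.INTER_CUBIC)
for th,col in((0.3,(0,255,0)),(0.5,(0,255,255)),(.7,(0,0,255))):
    U=Z*math.cos(th)-Y*math.sin(th); N=Y*math.cos(th)+Z*math.sin(th)
    c=w2p("scene",[p+X*s_+v*U+8*N for s_ in(-29,29) for v in(5.25,-38.75)]); print(th,c[1],c[3])
    cv2.polylines(big,[((c[[0,1,3,2]]-[160,200]+0.5)*11).astype(int)],True,col,1)
cv2.imwrite("pics/s5p.png",big)
rel(0,0,0)
```

```text
0.3 [198.789 243.019] [187.276 233.528]
0.5 [197.28  243.497] [185.742 233.959]
0.7 [195.945 243.597] [184.376 234.015]
cur [544.  304.9  58.5] phi 0.233 q6 0.10 open 58.1 F [ 0.   0.2 -3.1] t 13.95
  -> x 58.7 y -171.0 z -599.7 turn 0.000  rows 13.0
```

View pics/s5p.png

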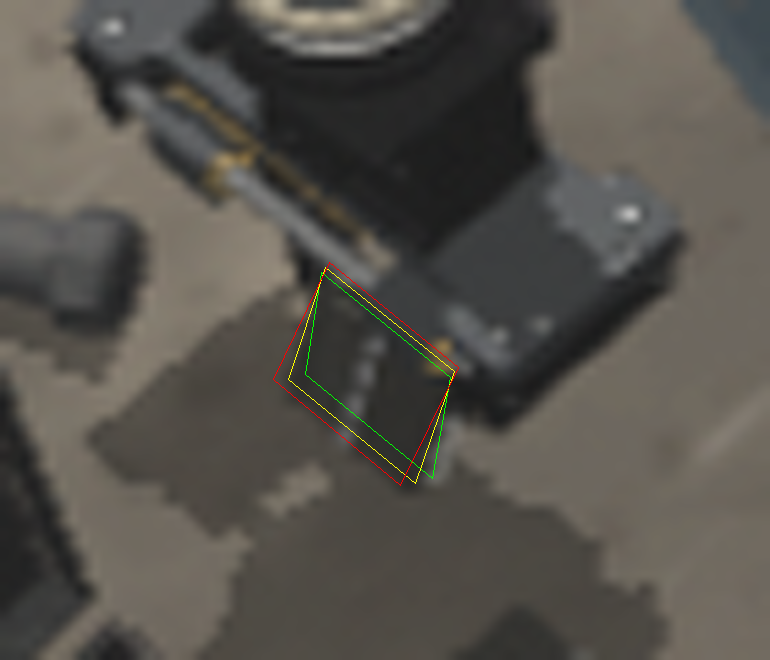

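Run:
```python
from h import *
rel(540,-79,125,0.037)
```

```text
cur [544.  304.9  58.5] phi 0.233 q6 0.10 open 58.1 F [ 0.   0.2 -3.1] t 13.95
  -> x -66.5 y -372.6 z -92.5 turn 0.196  rows 8.1
```

servo_tool(series=[{"x":0,"y":0,"z":0,"turn":0,"grip":0.2},{"x":-15,"y":0,"z":0,"turn":0,"grip":0.2},{"x":-40,"y":-5,"z":0,"turn":0,"grip":0.2},{"x":-62,"y":-20,"z":-5,"turn":0.02,"grip":0.2},{"x":-66,"y":-45,"z":-12,"turn":0.05,"grip":0.2},{"x":-66,"y":-80,"z":-21,"turn":0.08,"grip":0.2},{"x":-66,"y":-120,"z":-31,"turn":0.1,"grip":0.2},{"x":-66,"y":-160,"z":-41,"turn":0.13,"grip":0.2},{"x":-66,"y":-200,"z":-51,"turn":0.16,"grip":0.2},{"x":-66,"y":-240,"z":-61,"turn":0.19,"grip":0.2},{"x":-66,"y":-280,"z":-70,"turn":0.196,"grip":0.2},{"x":-66,"y":-315,"z":-79,"turn":0.196,"grip":0.2},{"x":-66,"y":-345,"z":-86,"turn":0.196,"grip":0.2},{"x":-66,"y":-365,"z":-91,"turn":0.196,"grip":0.2},{"x":-66,"y":-373,"z":-93,"turn":0.196,"grip":0.2},{"x":-66,"y":-373,"z":-93,"turn":0.196,"grip":0.2},{"x":-66,"y":-373,"z":-93,"turn":0.196,"grip":0.2}], force=15)

```text
t: 15.65
ee_pos: [539.6, -78.6, 124.8]
eef_rot: [[-0.0, -0.037, 0.999], [0.001, 0.999, 0.037], [-1.0, 0.001, -0.0]]
force: [0.2, -0.2, -2.4]
opening: 57.6
```

```bash
cat >> h.py <<'E'
def overlay(name,a,ths,u0,v0,u1,v1,f=8,piv=None):
    im=r.capture("scene")
    X=np.array([math.cos(a),math.sin(a),0]); Y=np.array([-math.sin(a),math.cos(a),0]); Z=np.array([0,0,1.])
    s=r.state();p=(np.array(s["ee_pos"])+[0,0,-4]) if piv is None else np.array(piv)
    big=cv2.resize(im[v0:v1,u0:u1,::-1],None,fx=f,fy=f,interpolation=cv2.INTER_CUBIC)
    cols=[(0,255,0),(0,255,255),(0,0,255)]
    for th,col in zip(ths,cols):
        U=Z*math.cos(th)-Y*math.sin(th); N=Y*math.cos(th)+Z*math.sin(th)
        c=w2p("scene",[p+X*s_+v*U+8*N for s_ in(-29,29) for v in(5.25,-38.75)]); print(th,c[1],c[3])
        cv2.polylines(big,[((c[[0,1,3,2]]-[u0,v0]+0.5)*f).astype(int)],True,col,1)
    cv2.imwrite(name,big)
E
python3 - <<'E'
from h import *
overlay("pics/s6.png",0.037,(0,0.5),240,140,340,215)
rel(540,-79,81,0.037)
E
```

```text
0 [290.273 182.701] [280.285 173.071]
0.5 [286.649 183.374] [276.645 173.657]
cur [539.6 -78.2 124.7] phi 0.038 q6 -0.39 open 57.7 F [ 0.1 -0.5 -2.6] t 15.70
  -> x 43.7 y -0.8 z 0.4 turn 0.001  rows 0.9
```

View pics/s6.png

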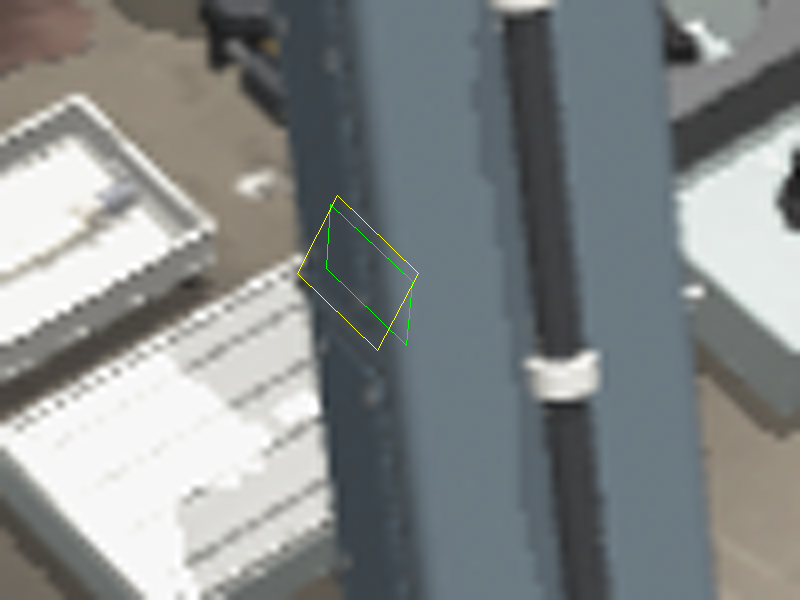

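servo_tool(series=[{"x":0,"y":15,"z":0,"turn":0,"grip":0.2},{"x":0,"y":45,"z":0,"turn":0,"grip":0.2},{"x":0,"y":80,"z":0,"turn":0,"grip":0.2},{"x":0,"y":105,"z":0,"turn":0,"grip":0.2},{"x":0,"y":116,"z":0,"turn":0,"grip":0.2},{"x":0,"y":116,"z":0,"turn":0,"grip":0.2},{"x":15,"y":116,"z":0,"turn":0,"grip":0.2},{"x":30,"y":116,"z":0,"turn":0,"grip":0.2},{"x":36,"y":116,"z":0,"turn":0,"grip":0.2},{"x":36,"y":116,"z":0,"turn":0,"grip":0.2},{"x":36,"y":116,"z":0,"turn":0,"grip":0.2}], force=15)

```text
t: 16.8
ee_pos: [535.9, 35.9, 88.8]
eef_rot: [[0.0, -0.036, 0.999], [-0.0, 0.999, 0.036], [-1.0, -0.0, 0.0]]
force: [0.7, -0.0, -1.4]
opening: 58.0
```

Run:
```python
from h import *
overlay("pics/s7.png",0.037,(0,0.5),225,140,325,215)
rel(535,38,82,0.037)
```

```text
0 [264.959 203.408] [255.317 193.32 ]
0.5 [261.091 204.259] [251.44  194.074]
cur [536.1  36.   89. ] phi 0.036 q6 -0.18 open 57.4 F [ 0.3 -0.1 -1.9] t 16.85
  -> x 7.0 y 2.0 z -1.0 turn -0.001  rows 0.2
```

View pics/s7.png

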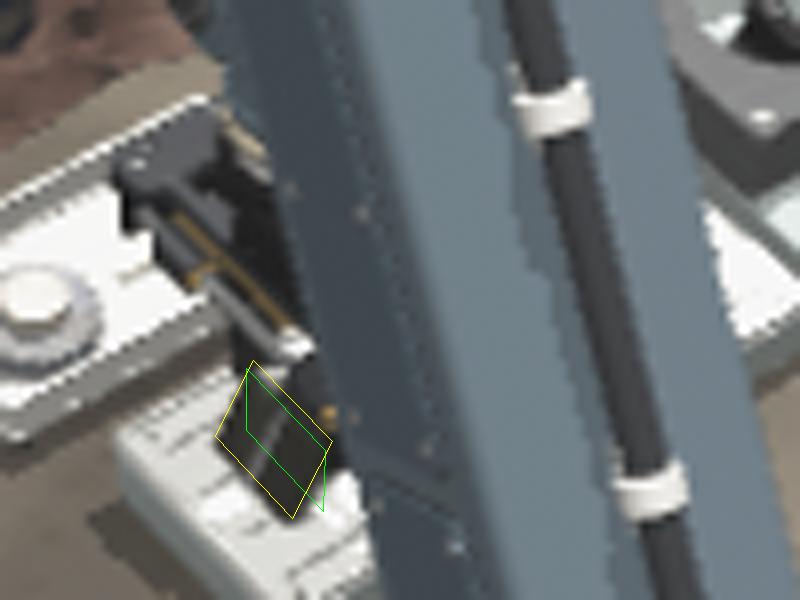

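servo_tool(series=[{"x":0,"y":0,"z":0,"turn":0,"grip":0.2},{"x":2,"y":0,"z":0,"turn":0,"grip":0.2},{"x":4,"y":0,"z":0,"turn":0,"grip":0.2},{"x":6,"y":0,"z":0,"turn":0,"grip":0.2},{"x":8,"y":0,"z":0,"turn":0,"grip":0.2},{"x":8,"y":3,"z":0,"turn":0,"grip":0.2},{"x":8,"y":6,"z":0,"turn":0,"grip":0.2},{"x":7,"y":9,"z":0,"turn":0,"grip":0.2},{"x":7,"y":12,"z":0,"turn":0,"grip":0.2},{"x":7,"y":15,"z":0,"turn":0,"grip":0.2},{"x":7,"y":18,"z":0,"turn":0,"grip":0.2},{"x":7,"y":20,"z":0,"turn":0,"grip":0.2},{"x":7,"y":22,"z":0,"turn":0,"grip":0.2},{"x":7,"y":22,"z":0,"turn":0,"grip":0.2}], force=4)

```text
t: 18.25
ee_pos: [534.4, 58.9, 81.3]
eef_rot: [[-0.001, -0.037, 0.999], [0.0, 0.999, 0.037], [-1.0, 0.0, -0.001]]
force: [-0.0, 0.3, -2.0]
opening: 58.1
```

Run:
```python
from h import *
overlay("pics/s8.png",0.037,(0,0.3),225,140,325,215)
rel(535,60,82,0.037)
```

```text
0 [260.015 207.889] [250.44  197.701]
0.3 [257.551 208.669] [247.976 198.423]
cur [534.4  58.8  81.3] phi 0.037 q6 -0.14 open 58.0 F [-0.4 -0.1 -2.3] t 18.30
  -> x -0.7 y 1.2 z 0.7 turn -0.000  rows 0.0
```

View pics/s8.png

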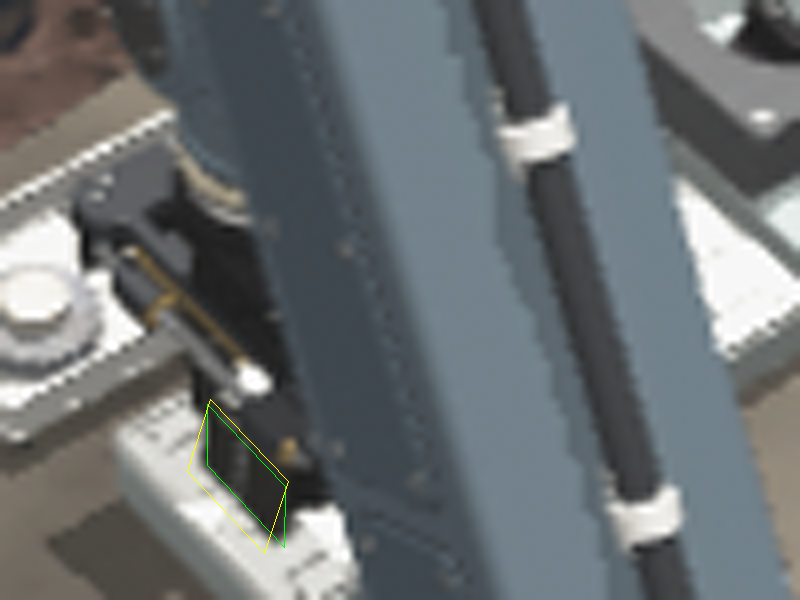

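servo_tool(series=[{"x":1,"y":0,"z":0,"turn":0,"grip":0.2},{"x":2,"y":0,"z":0,"turn":0,"grip":0.2},{"x":3,"y":0,"z":0,"turn":0,"grip":0.2},{"x":3,"y":0,"z":0,"turn":0,"grip":0.2},{"x":3,"y":0,"z":0,"turn":0,"grip":0.2}], force=4)

```text
t: 18.8
ee_pos: [534.4, 58.6, 79.0]
eef_rot: [[-0.001, -0.037, 0.999], [0.0, 0.999, 0.037], [-1.0, 0.0, -0.001]]
force: [-1.4, 1.7, 5.8]
opening: 57.9
```

Run:
```python
from h import *
overlay("pics/s9.png",0.037,(0,0.3),225,140,325,215)
rel(535,60,82,0.037)
```

```text
0 [260.048 208.242] [250.483 198.06 ]
0.3 [257.586 209.024] [248.022 198.782]
cur [534.4  58.6  79. ] phi 0.037 q6 -0.14 open 57.8 F [-2.5  1.4  5.6] t 18.85
  -> x -3.0 y 1.4 z 0.7 turn -0.000  rows 0.1
```

View pics/s9.png

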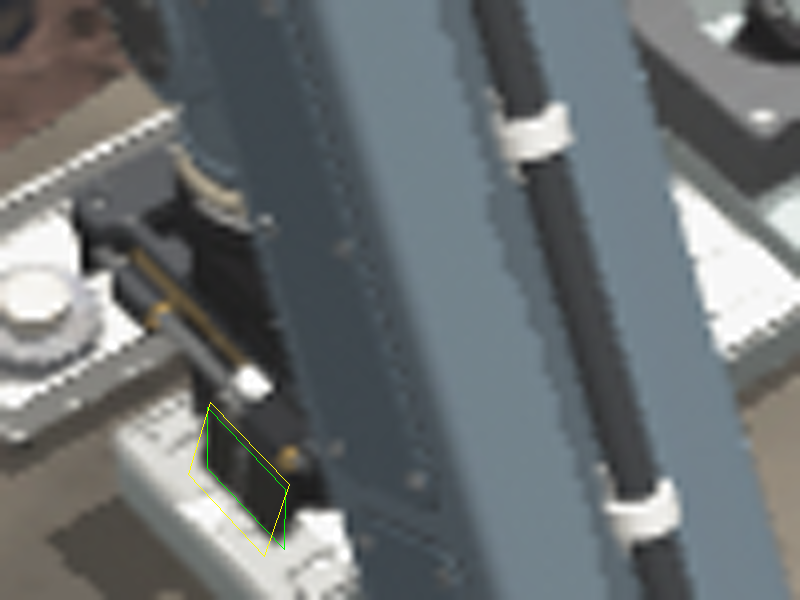

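servo_tool(series=[{"x":-1,"y":0,"z":0,"turn":0,"grip":0.38},{"x":-1,"y":0,"z":0,"turn":0,"grip":0.42},{"x":-1,"y":0,"z":0,"turn":0,"grip":0.5},{"x":-1,"y":0,"z":0,"turn":0,"grip":0.65},{"x":-1,"y":0,"z":0,"turn":0,"grip":0.65},{"x":-1,"y":0,"z":0,"turn":0,"grip":0.65},{"x":-10,"y":0,"z":0,"turn":0,"grip":0.65},{"x":-30,"y":0,"z":0,"turn":0,"grip":0.65},{"x":-55,"y":0,"z":0,"turn":0,"grip":0.65},{"x":-55,"y":0,"z":0,"turn":0,"grip":0.65}])

```text
t: 19.85
ee_pos: [537.1, 58.3, 136.9]
eef_rot: [[0.007, -0.037, 0.999], [-0.001, 0.999, 0.037], [-1.0, -0.001, 0.007]]
force: [0.3, -0.2, 0.1]
opening: 71.6
```

Run:
```python
from h import *
overlay("pics/s10.png",0.037,(0,0.2),225,140,325,215,piv=(534.4,59,78.8))
a=np.array([math.cos(.163),math.sin(.163)]);print(426+21*a[1],327.6-21*a[0])
rel(429.4,306.9,120,0.163)
```

```text
0 [259.969 207.649] [250.388 197.458]
0.2 [258.294 208.249] [248.715 198.019]
429.40786250889965 306.8783573739813
cur [536.1  58.4 135.4] phi 0.037 q6 -0.14 open 71.8 F [-0.4  0.3 -0.1] t 19.90
  -> x 14.8 y 252.3 z -97.5 turn -0.126  rows 5.6
```

View pics/s10.png

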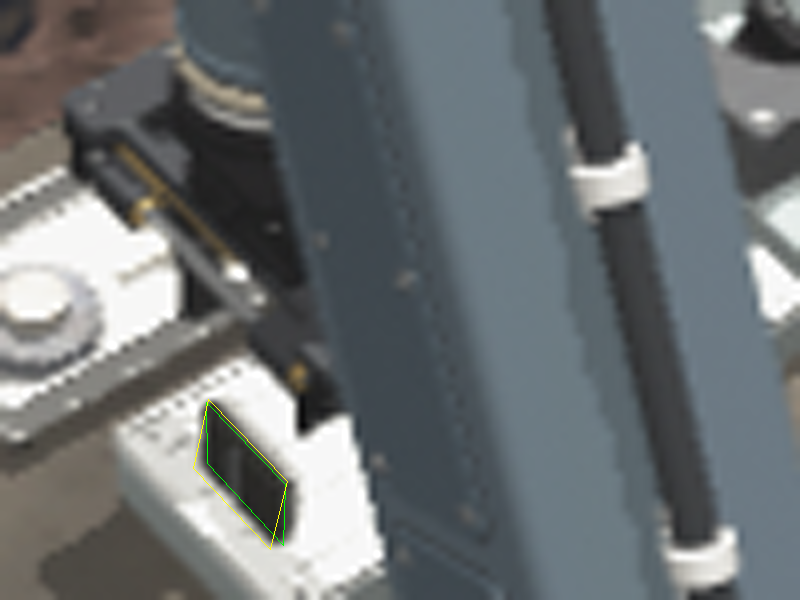

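servo_tool(series=[{"x":0,"y":20,"z":-8,"turn":0,"grip":1},{"x":2,"y":60,"z":-23,"turn":-0.03,"grip":1},{"x":4,"y":105,"z":-40,"turn":-0.06,"grip":1},{"x":6,"y":150,"z":-58,"turn":-0.09,"grip":1},{"x":20,"y":195,"z":-75,"turn":-0.12,"grip":1},{"x":40,"y":235,"z":-91,"turn":-0.126,"grip":1},{"x":65,"y":252,"z":-97,"turn":-0.126,"grip":1},{"x":75,"y":252,"z":-97,"turn":-0.126,"grip":1},{"x":75,"y":252,"z":-97,"turn":-0.126,"grip":1},{"x":75,"y":252,"z":-97,"turn":-0.126,"grip":1},{"x":75,"y":252,"z":-97,"turn":-0.126,"grip":1}])

```text
t: 21.0
ee_pos: [429.8, 305.9, 59.3]
eef_rot: [[0.002, -0.16, 0.987], [0.001, 0.987, 0.16], [-1.0, 0.0, 0.002]]
force: [0.4, 0.3, 0.4]
opening: 87.0
```

Run:
```python
from h import *
im=r.capture("scene"); crop(im,"pics/s11.png",150,200,290,305,5.6)
rel(429.4,306.9,13,0.163)
print(w2p("scene",[(426,327.6,16)]))
```

```text
cur [429.8 306.   59.4] phi 0.161 q6 0.25 open 87.1 F [-0.8 -0.4  0.1] t 21.05
  -> x 46.4 y 1.0 z -0.3 turn -0.002  rows 1.0
[[208.979 263.146]]
```

View pics/s11.png

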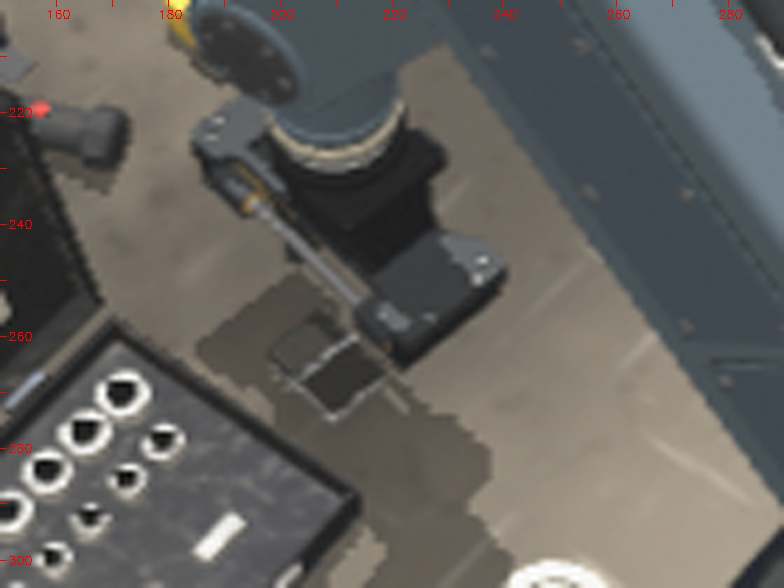

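servo_tool(series=[{"x":25,"y":1,"z":0,"turn":0,"grip":1},{"x":42,"y":1,"z":0,"turn":0,"grip":1},{"x":46,"y":1,"z":0,"turn":0,"grip":1},{"x":46,"y":1,"z":0,"turn":0,"grip":1},{"x":46,"y":1,"z":0,"turn":0,"grip":0.2},{"x":46,"y":1,"z":0,"turn":0,"grip":0.2},{"x":46,"y":1,"z":0,"turn":0,"grip":0.2},{"x":46,"y":1,"z":0,"turn":0,"grip":0.2},{"x":46,"y":1,"z":0,"turn":0,"grip":0.2},{"x":46,"y":1,"z":0,"turn":0,"grip":0.2},{"x":46,"y":1,"z":0,"turn":0,"grip":0.2},{"x":40,"y":1,"z":0,"turn":0,"grip":0.2},{"x":32,"y":1,"z":0,"turn":0,"grip":0.2},{"x":24,"y":1,"z":0,"turn":0,"grip":0.2},{"x":16,"y":1,"z":0,"turn":0,"grip":0.2},{"x":8,"y":1,"z":0,"turn":0,"grip":0.2},{"x":0,"y":1,"z":0,"turn":0,"grip":0.2},{"x":0,"y":1,"z":0,"turn":0,"grip":0.2}], force=4)

```text
t: 22.85
ee_pos: [429.1, 308.1, 59.9]
eef_rot: [[0.002, -0.162, 0.987], [0.001, 0.987, 0.162], [-1.0, 0.001, 0.002]]
force: [-0.0, 0.5, -1.6]
opening: 57.5
```

Run:
```python
from h import *
overlay("pics/s12.png",0.163,(0,0.5),170,220,270,295)
rel(537.5,-22,125,0.037)
```

```text
0 [217.503 266.514] [206.188 255.567]
0.5 [213.278 268.458] [201.929 257.373]
cur [428.7 307.9  59.3] phi 0.163 q6 0.25 open 57.9 F [ 0.2  0.1 -2.2] t 22.90
  -> x -65.8 y -343.1 z 53.9 turn 0.126  rows 7.4
```

View pics/s12.png

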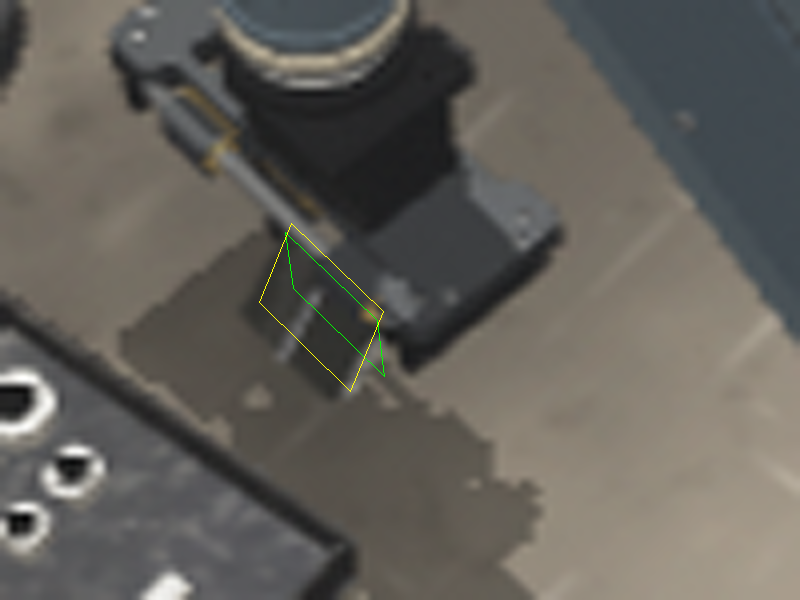

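servo_tool(series=[{"x":-30,"y":0,"z":0,"turn":0,"grip":0.2},{"x":-66,"y":0,"z":0,"turn":0,"grip":0.2},{"x":-66,"y":0,"z":0,"turn":0,"grip":0.2},{"x":-66,"y":0,"z":0,"turn":0,"grip":0.2}], force=4)

```text
t: 23.3
ee_pos: [428.4, 307.7, 124.9]
eef_rot: [[0.001, -0.162, 0.987], [0.0, 0.987, 0.162], [-1.0, 0.0, 0.001]]
force: [0.1, -0.1, -0.5]
opening: 57.7
```

servo_tool(series=[{"x":0,"y":0,"z":0,"turn":0,"grip":0.2},{"x":0,"y":-10,"z":2,"turn":0,"grip":0.2},{"x":0,"y":-30,"z":5,"turn":0.02,"grip":0.2},{"x":0,"y":-65,"z":10,"turn":0.04,"grip":0.2},{"x":0,"y":-105,"z":17,"turn":0.06,"grip":0.2},{"x":0,"y":-145,"z":23,"turn":0.08,"grip":0.2},{"x":0,"y":-185,"z":29,"turn":0.1,"grip":0.2},{"x":0,"y":-225,"z":35,"turn":0.12,"grip":0.2},{"x":0,"y":-265,"z":42,"turn":0.126,"grip":0.2},{"x":0,"y":-300,"z":47,"turn":0.126,"grip":0.2},{"x":0,"y":-325,"z":51,"turn":0.126,"grip":0.2},{"x":0,"y":-340,"z":54,"turn":0.126,"grip":0.2},{"x":0,"y":-343,"z":54,"turn":0.126,"grip":0.2},{"x":0,"y":-343,"z":54,"turn":0.126,"grip":0.2},{"x":15,"y":-343,"z":54,"turn":0.126,"grip":0.2},{"x":30,"y":-343,"z":54,"turn":0.126,"grip":0.2},{"x":34,"y":-343,"z":54,"turn":0.126,"grip":0.2},{"x":34,"y":-343,"z":54,"turn":0.126,"grip":0.2},{"x":34,"y":-343,"z":54,"turn":0.126,"grip":0.2}], force=15)

```text
t: 25.2
ee_pos: [537.3, -21.2, 90.9]
eef_rot: [[0.0, -0.038, 0.999], [0.0, 0.999, 0.038], [-1.0, 0.0, 0.0]]
force: [-0.5, -0.1, -0.8]
opening: 57.2
```

Run:
```python
from h import *
overlay("pics/s13.png",0.037,(0,0.5),225,140,325,215)
rel(537.5,-22,82,0.037)
```

```text
0 [277.625 195.773] [267.878 185.938]
0.5 [273.907 196.551] [264.148 186.624]
cur [537.5 -21.4  91. ] phi 0.038 q6 -0.29 open 57.6 F [-0.5  0.1 -2.4] t 25.25
  -> x 9.0 y -0.6 z -0.0 turn 0.001  rows 0.2
```

View pics/s13.png

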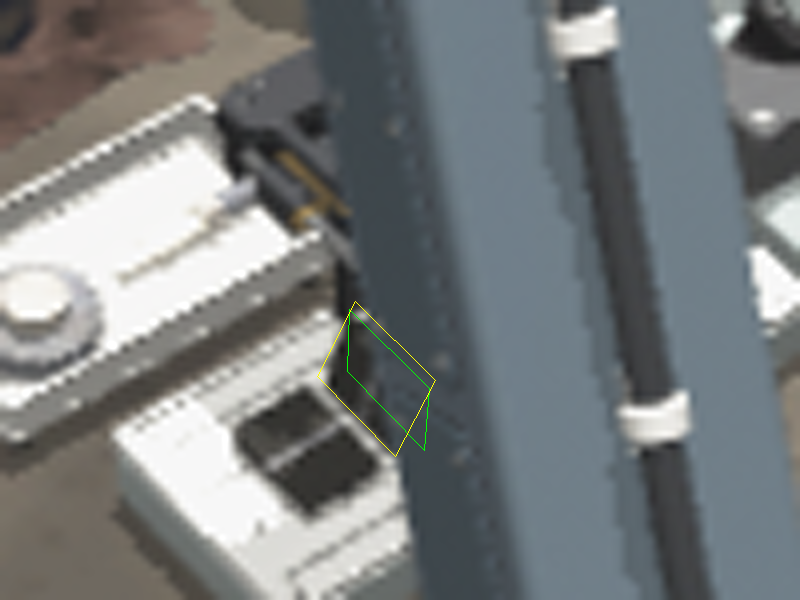

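Run:
```python
from h import *
im=r.capture("scene"); crop(im,"pics/s14.png",235,170,305,222,11)
crop(r.capture("top"),"pics/t14.png",200,160,300,240,7)
```

```text
(no output)
```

View pics/s14.png

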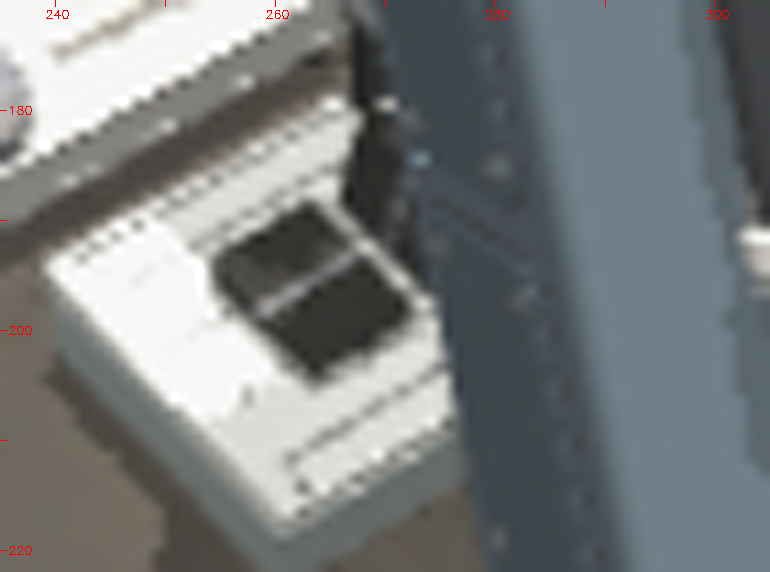

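View pics/t14.png

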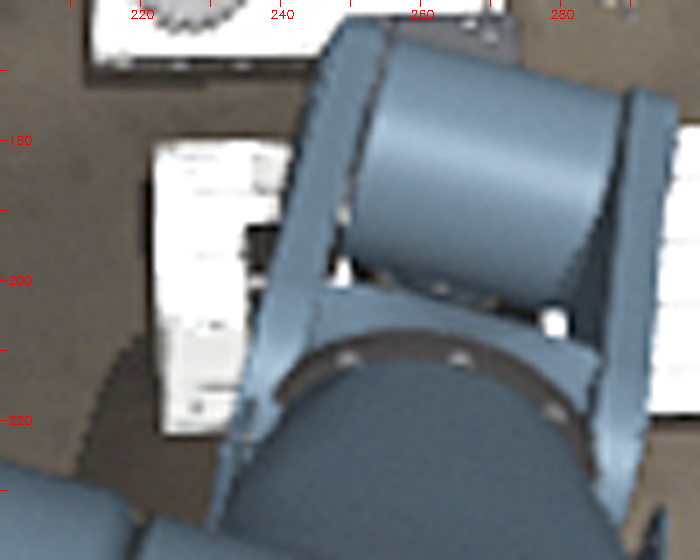

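servo_tool(series=[{"x":-30,"y":0,"z":0,"turn":0,"grip":0.2},{"x":-50,"y":20,"z":0,"turn":0,"grip":0.2},{"x":-50,"y":50,"z":0,"turn":0,"grip":0.2},{"x":-50,"y":62,"z":0,"turn":0,"grip":0.2},{"x":-50,"y":62,"z":0,"turn":0,"grip":0.2},{"x":-50,"y":62,"z":0,"turn":0,"grip":0.2}], force=15)

```text
t: 25.95
ee_pos: [534.8, 39.7, 140.3]
eef_rot: [[-0.001, -0.038, 0.999], [-0.001, 0.999, 0.038], [-1.0, -0.001, -0.001]]
force: [-0.9, -0.8, -2.5]
opening: 57.6
```

Run:
```python
from h import *
overlay("pics/s15.png",0.037,(0,0.5),225,130,325,205)
c=[p2w("scene",u,v,56)[:2] for u,v in((258.5,198),(268.3,192.5),(263.5,195.3))]; print(c)
rel(540,-100,140,0.037)
```

```text
0 [264.703 195.101] [254.824 184.91 ]
0.5 [260.733 195.904] [250.845 185.614]
[array([534.02 ,  52.427]), array([534.846,   8.425]), array([534.037,  30.371])]
cur [534.9  39.3 140.2] phi 0.037 q6 -0.17 open 57.7 F [ 0.1  0.2 -2.4] t 26.00
  -> x 0.3 y -139.3 z -0.1 turn -0.000  rows 2.9
```

View pics/s15.png

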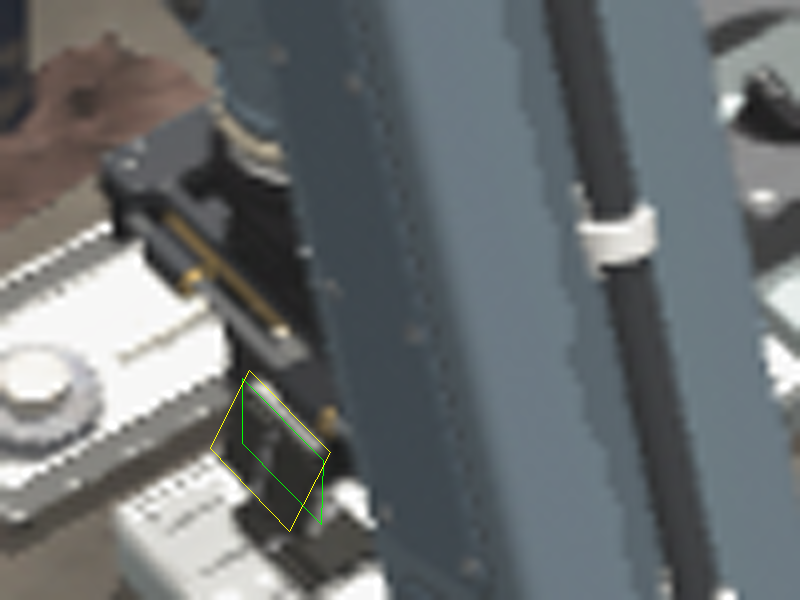

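servo_tool(series=[{"x":0,"y":-15,"z":0,"turn":0,"grip":0.2},{"x":0,"y":-45,"z":0,"turn":0,"grip":0.2},{"x":0,"y":-85,"z":0,"turn":0,"grip":0.2},{"x":0,"y":-115,"z":0,"turn":0,"grip":0.2},{"x":0,"y":-131,"z":0,"turn":0,"grip":0.2},{"x":0,"y":-131,"z":0,"turn":0,"grip":0.2},{"x":20,"y":-131,"z":0,"turn":0,"grip":0.2},{"x":40,"y":-131,"z":0,"turn":0,"grip":0.2},{"x":50,"y":-131,"z":0,"turn":0,"grip":0.2},{"x":50,"y":-131,"z":0,"turn":0,"grip":0.2},{"x":50,"y":-131,"z":0,"turn":0,"grip":0.2}], force=15)

```text
t: 27.1
ee_pos: [539.9, -90.4, 90.6]
eef_rot: [[-0.0, -0.038, 0.999], [0.0, 0.999, 0.038], [-1.0, 0.0, -0.0]]
force: [0.1, 1.1, -1.0]
opening: 57.4
```

servo_tool(series=[{"x":2,"y":0,"z":0,"turn":0,"grip":0.2},{"x":4,"y":0,"z":0,"turn":0,"grip":0.2},{"x":6,"y":0,"z":0,"turn":0,"grip":0.2},{"x":7,"y":0,"z":0,"turn":0,"grip":0.2},{"x":8,"y":0,"z":0,"turn":0,"grip":0.2},{"x":8,"y":3,"z":0,"turn":0,"grip":0.2},{"x":8,"y":6,"z":0,"turn":0,"grip":0.2},{"x":8,"y":9,"z":0,"turn":0,"grip":0.2},{"x":8,"y":12,"z":0,"turn":0,"grip":0.2},{"x":8,"y":15,"z":0,"turn":0,"grip":0.2},{"x":8,"y":18,"z":0,"turn":0,"grip":0.2},{"x":8,"y":21,"z":0,"turn":0,"grip":0.2},{"x":8,"y":21,"z":0,"turn":0,"grip":0.2},{"x":9,"y":21,"z":0,"turn":0,"grip":0.2},{"x":10,"y":21,"z":0,"turn":0,"grip":0.2},{"x":11,"y":21,"z":0,"turn":0,"grip":0.2},{"x":11,"y":21,"z":0,"turn":0,"grip":0.2}], force=4)

```text
t: 28.8
ee_pos: [539.5, -70.0, 79.8]
eef_rot: [[0.001, -0.037, 0.999], [-0.0, 0.999, 0.037], [-1.0, -0.0, 0.001]]
force: [2.1, 0.4, 5.2]
opening: 57.7
```

Run:
```python
from h import *
overlay("pics/s16.png",0.037,(0,0.5),245,130,345,205)
rel(540,-100,140,0.037)
```

```text
0 [287.764 191.525] [278.001 181.92 ]
0.5 [284.188 192.257] [274.409 182.564]
cur [539.5 -70.   79.8] phi 0.037 q6 -0.37 open 57.8 F [ 2.3 -0.8  5.2] t 28.85
  -> x -60.2 y -30.0 z -0.5 turn -0.000  rows 1.4
```

View pics/s16.png

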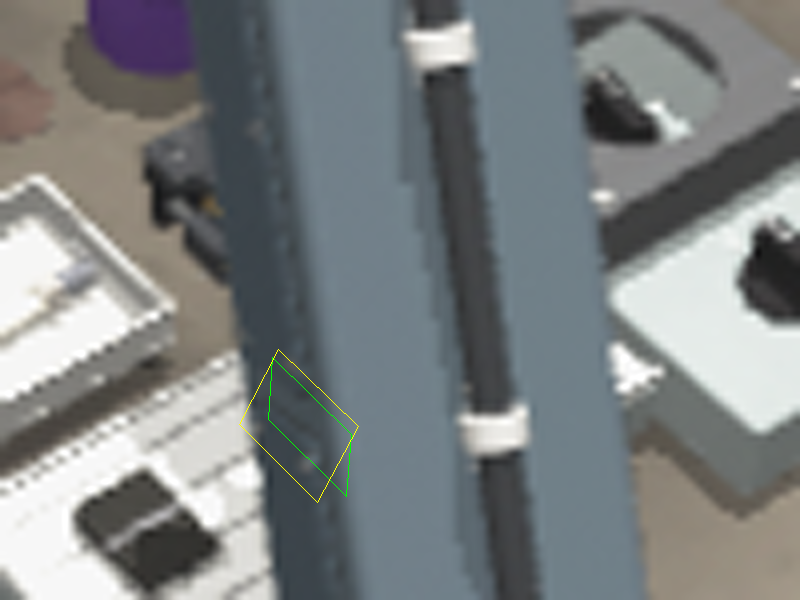

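servo_tool(series=[{"x":0,"y":3,"z":0,"turn":0,"grip":0.2},{"x":-1,"y":3,"z":0,"turn":0,"grip":0.38},{"x":-1,"y":3,"z":0,"turn":0,"grip":0.42},{"x":-1,"y":3,"z":0,"turn":0,"grip":0.5},{"x":-1,"y":3,"z":0,"turn":0,"grip":0.65},{"x":-1,"y":3,"z":0,"turn":0,"grip":0.65},{"x":-1,"y":3,"z":0,"turn":0,"grip":0.65},{"x":-10,"y":3,"z":0,"turn":0,"grip":0.65},{"x":-30,"y":3,"z":0,"turn":0,"grip":0.65},{"x":-60,"y":3,"z":0,"turn":0,"grip":0.65},{"x":-65,"y":30,"z":0,"turn":0,"grip":1},{"x":-65,"y":75,"z":-4,"turn":0,"grip":1},{"x":-65,"y":120,"z":-5,"turn":0,"grip":1},{"x":-65,"y":165,"z":-5,"turn":0,"grip":1},{"x":-65,"y":200,"z":-5,"turn":0,"grip":1},{"x":-65,"y":200,"z":-5,"turn":0,"grip":1}])

```text
t: 30.45
ee_pos: [525.9, 133.7, 145.3]
eef_rot: [[0.001, -0.042, 0.999], [0.001, 0.999, 0.042], [-1.0, 0.001, 0.001]]
force: [-0.2, -0.5, -1.4]
opening: 87.1
```

Run:
```python
from h import *
im=r.capture("scene"); crop(im,"pics/s17.png",220,130,330,212,7.2)
crop(r.capture("top"),"pics/t17.png",210,120,340,220,6)
rel(534,9.4,90,0.037)
```

```text
cur [526.6 130.3 145.1] phi 0.039 q6 -0.00 open 87.0 F [ 1.3 -1.5 -1. ] t 30.55
  -> x 55.2 y -121.1 z 2.6 turn 0.002  rows 2.8
```

View pics/s17.png

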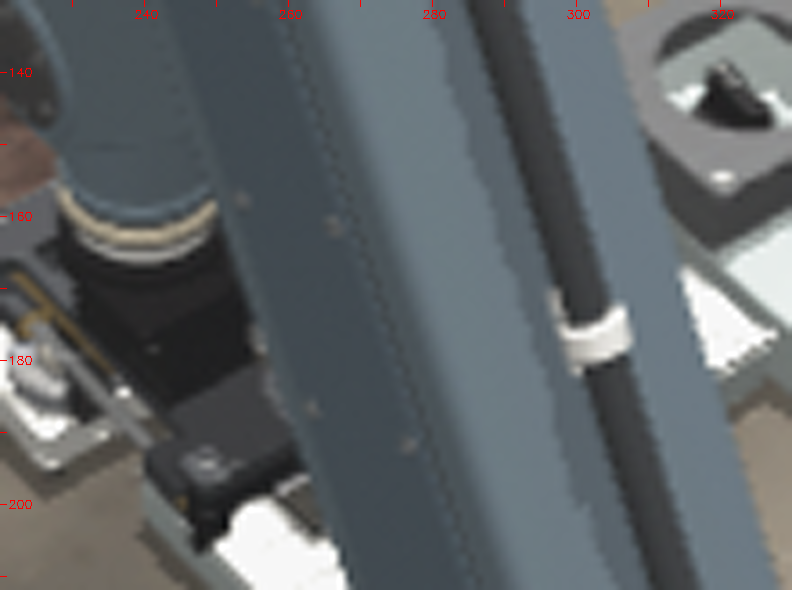

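View pics/t17.png

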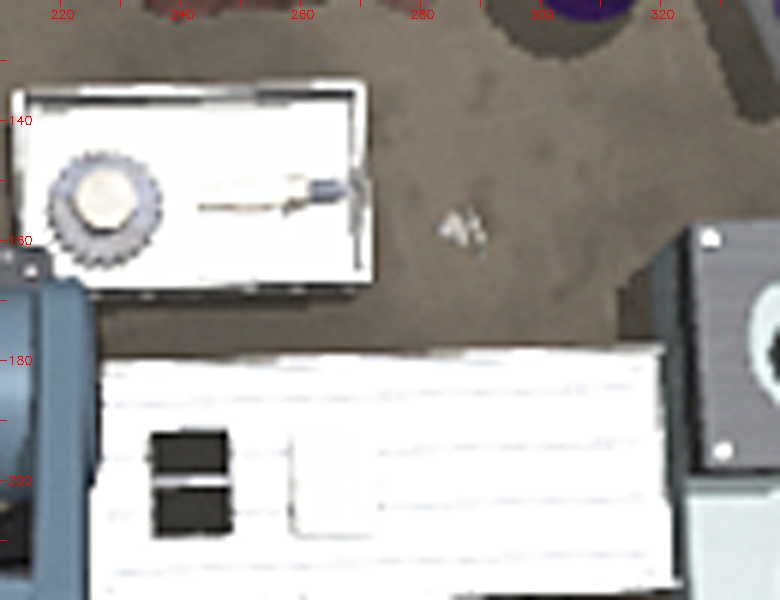

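Run:
```python
from h import *
for n,u,v in(("A",242,200.3),("A groove l",235.5,200.6),("A groove r",248.3,200),("A tl",235,191.7),("A br",249,209),("B l",258.5,193),("B lb",258.8,208.8),("B bot r",271,209)): print(n,p2w("top",u,v,56)[:2])
im=cv2.imread("pics/t17.png")
g=cv2.cvtColor(im,cv2.COLOR_BGR2GRAY)[410:560,270:420]
c=np.clip((g.astype(float)-215)*6.4,0,255).astype(np.uint8)
cv2.imwrite("pics/t17c.png",cv2.resize(c,None,fx=4,fy=4))
rel(535.5,9.5,70,0.03)
```

```text
A [534.314  29.309]
A groove l [533.187  49.929]
A groove r [535.437   9.297]
A tl [561.631  51.766]
A br [506.796   6.946]
B l [558.13  -23.132]
B lb [507.664 -24.151]
B bot r [507.318 -62.942]
cur [526.6 130.3 145.1] phi 0.039 q6 -0.00 open 87.0 F [ 1.3 -1.5 -1. ] t 30.55
  -> x 75.2 y -121.0 z 4.1 turn 0.009  rows 3.0
```

View pics/t17c.png

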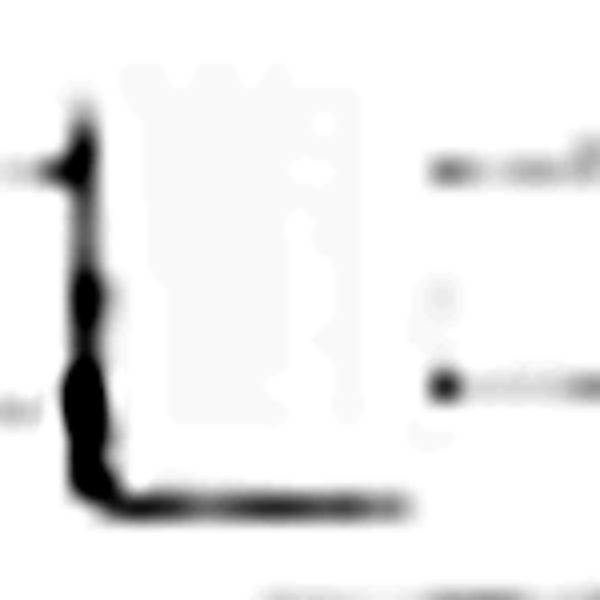

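servo_tool(series=[{"x":0,"y":-20,"z":2,"turn":0,"grip":0.65},{"x":0,"y":-60,"z":3,"turn":0,"grip":0.65},{"x":20,"y":-100,"z":3,"turn":0,"grip":0.65},{"x":50,"y":-121,"z":3,"turn":0,"grip":0.65},{"x":65,"y":-121,"z":3,"turn":0,"grip":0.65},{"x":65,"y":-121,"z":3,"turn":0,"grip":0.65},{"x":65,"y":-121,"z":3,"turn":0,"grip":0.65},{"x":65,"y":-121,"z":3,"turn":0,"grip":0.65}])

```text
t: 31.35
ee_pos: [534.8, 8.6, 80.6]
eef_rot: [[0.002, -0.037, 0.999], [-0.0, 0.999, 0.037], [-1.0, -0.001, 0.002]]
force: [0.2, 1.1, -0.5]
opening: 71.6
```

Run:
```python
from h import *
im=r.capture("scene"); crop(im,"pics/s18.png",220,130,320,205,8)
rel(534.8,8.9,53,0.037)
```

```text
cur [534.9   8.8  80.7] phi 0.037 q6 -0.23 open 71.7 F [-0.  -0.7  0.5] t 31.40
  -> x 27.7 y 0.1 z -0.1 turn 0.000  rows 0.6
```

View pics/s18.png

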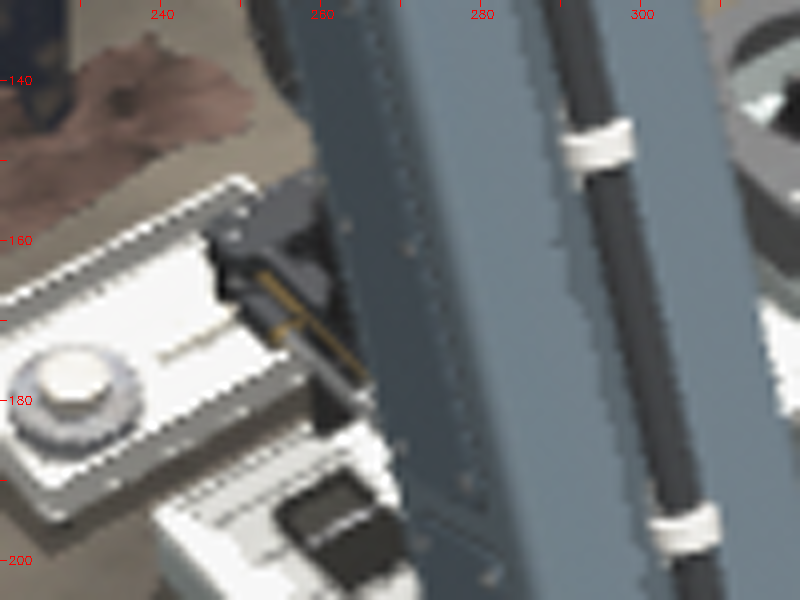

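Good alignment; grasp A near its right edge and lift to the visible area.

servo_tool(series=[{"x":15,"y":0,"z":0,"turn":0,"grip":0.65},{"x":25,"y":0,"z":0,"turn":0,"grip":0.65},{"x":27,"y":0,"z":0,"turn":0,"grip":0.65},{"x":27,"y":0,"z":0,"turn":0,"grip":0.65},{"x":27,"y":0,"z":0,"turn":0,"grip":0.2},{"x":27,"y":0,"z":0,"turn":0,"grip":0.2},{"x":27,"y":0,"z":0,"turn":0,"grip":0.2},{"x":27,"y":0,"z":0,"turn":0,"grip":0.2},{"x":27,"y":0,"z":0,"turn":0,"grip":0.2},{"x":27,"y":0,"z":0,"turn":0,"grip":0.2},{"x":22,"y":0,"z":0,"turn":0,"grip":0.2},{"x":14,"y":0,"z":0,"turn":0,"grip":0.2},{"x":6,"y":0,"z":0,"turn":0,"grip":0.2},{"x":-2,"y":0,"z":0,"turn":0,"grip":0.2},{"x":-10,"y":0,"z":0,"turn":0,"grip":0.2},{"x":-20,"y":0,"z":0,"turn":0,"grip":0.2},{"x":-20,"y":10,"z":0,"turn":0,"grip":0.2},{"x":-20,"y":25,"z":0,"turn":0,"grip":0.2},{"x":-20,"y":35,"z":0,"turn":0,"grip":0.2},{"x":-20,"y":38,"z":0,"turn":0,"grip":0.2}], force=4)

```text
t: 33.4
ee_pos: [531.8, 48.8, 99.1]
eef_rot: [[-0.002, -0.039, 0.999], [0.0, 0.999, 0.039], [-1.0, 0.0, -0.002]]
force: [-0.5, -0.6, -1.0]
opening: 58.0
```

Run:
```python
from h import *
overlay("pics/s19.png",0.037,(0,0.3,0.6),220,140,320,215)
rel(534.8,44,82,0.037)
```

```text
0 [262.792 204.009] [253.104 193.822]
0.3 [260.323 204.777] [250.636 194.531]
0.6 [258.226 204.79 ] [248.522 194.486]
cur [532.   48.6  99.1] phi 0.039 q6 -0.16 open 57.9 F [ 0.2  0.3 -2. ] t 33.45
  -> x 17.1 y -4.8 z 2.6 turn 0.002  rows 0.4
```

View pics/s19.png

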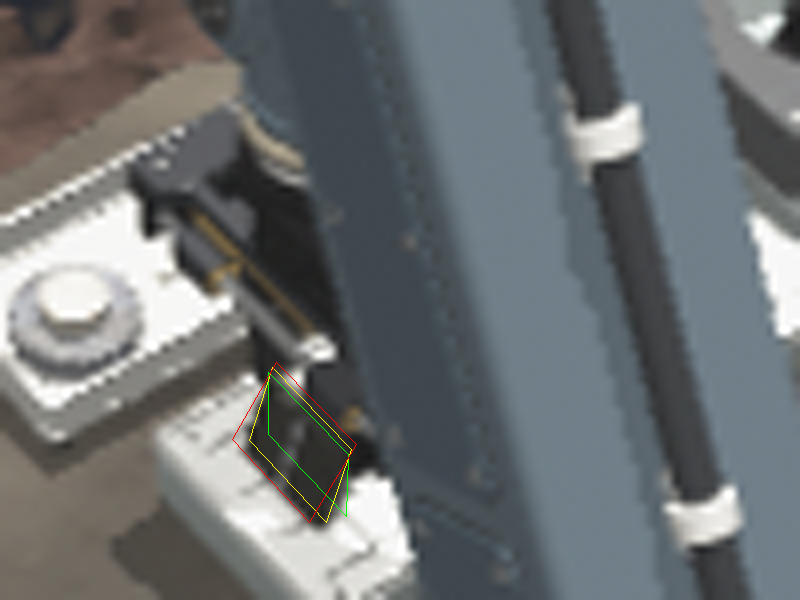

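servo_tool(series=[{"x":5,"y":4,"z":2,"turn":0,"grip":0.2},{"x":10,"y":4,"z":2,"turn":0,"grip":0.2},{"x":14,"y":4,"z":2,"turn":0,"grip":0.2},{"x":16,"y":4,"z":2,"turn":0,"grip":0.2},{"x":17,"y":4,"z":2,"turn":0,"grip":0.2},{"x":17,"y":6,"z":2,"turn":0,"grip":0.2},{"x":17,"y":8,"z":2,"turn":0,"grip":0.2},{"x":17,"y":10,"z":2,"turn":0,"grip":0.2},{"x":17,"y":12,"z":2,"turn":0,"grip":0.2},{"x":17,"y":14,"z":2,"turn":0,"grip":0.2},{"x":17,"y":15,"z":2,"turn":0,"grip":0.2},{"x":17,"y":15,"z":2,"turn":0,"grip":0.2}], force=4)

```text
t: 34.65
ee_pos: [534.4, 62.3, 82.4]
eef_rot: [[0.001, -0.037, 0.999], [0.0, 0.999, 0.037], [-1.0, 0.0, 0.001]]
force: [0.5, 0.6, -0.6]
opening: 58.2
```

Run:
```python
from h import *
overlay("pics/s20.png",0.037,(0,0.2,-0.2),230,165,290,220,f=12)
rel(534.8,44,80,0.037)
```

```text
0 [259.241 208.13 ] [249.667 197.925]
0.2 [257.563 208.732] [247.992 198.488]
-0.2 [260.986 207.228] [251.403 197.062]
cur [534.3  62.2  82.4] phi 0.037 q6 -0.13 open 57.9 F [ 0.5  0.2 -0.6] t 34.70
  -> x 2.4 y -18.2 z -0.2 turn 0.000  rows 0.4
```

View pics/s20.png

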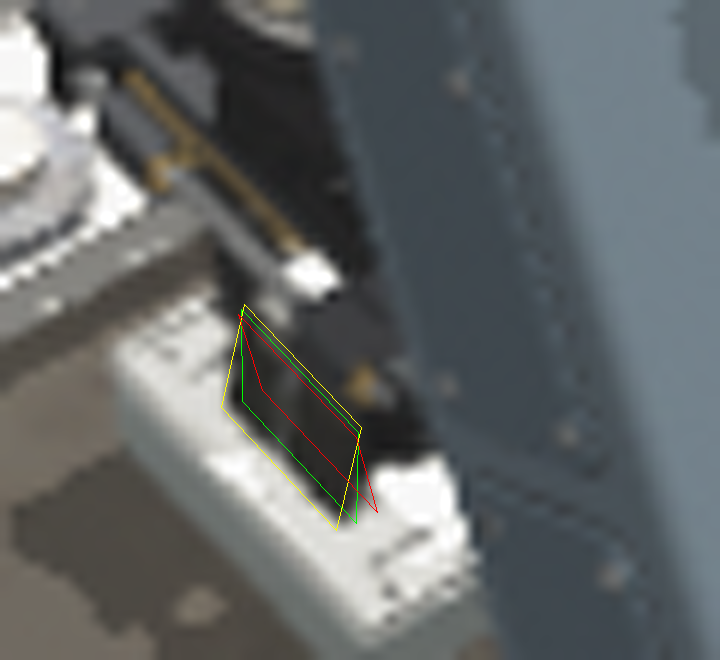

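servo_tool(series=[{"x":1,"y":1,"z":0,"turn":0,"grip":0.2},{"x":2,"y":2,"z":0,"turn":0,"grip":0.2},{"x":3,"y":2,"z":0,"turn":0,"grip":0.2},{"x":3,"y":2,"z":0,"turn":0,"grip":0.2},{"x":3,"y":2,"z":0,"turn":0,"grip":0.2}], force=4)

```text
t: 35.2
ee_pos: [534.3, 64.2, 79.9]
eef_rot: [[0.001, -0.037, 0.999], [0.0, 0.999, 0.037], [-1.0, 0.0, 0.001]]
force: [1.3, 1.0, 5.8]
opening: 57.7
```

Run:
```python
from h import *
overlay("pics/s21.png",0.037,(0,0.2,-0.2),230,165,290,220,f=12)
rel(534.8,44,80,0.037)
```

```text
0 [258.789 208.816] [249.23  198.607]
0.2 [257.111 209.42 ] [247.555 199.171]
-0.2 [260.534 207.914] [250.966 197.743]
cur [534.3  64.2  79.9] phi 0.037 q6 -0.13 open 57.9 F [-0.6  1.2  5. ] t 35.25
  -> x -0.1 y -20.2 z -0.2 turn -0.000  rows 0.4
```

View pics/s21.png

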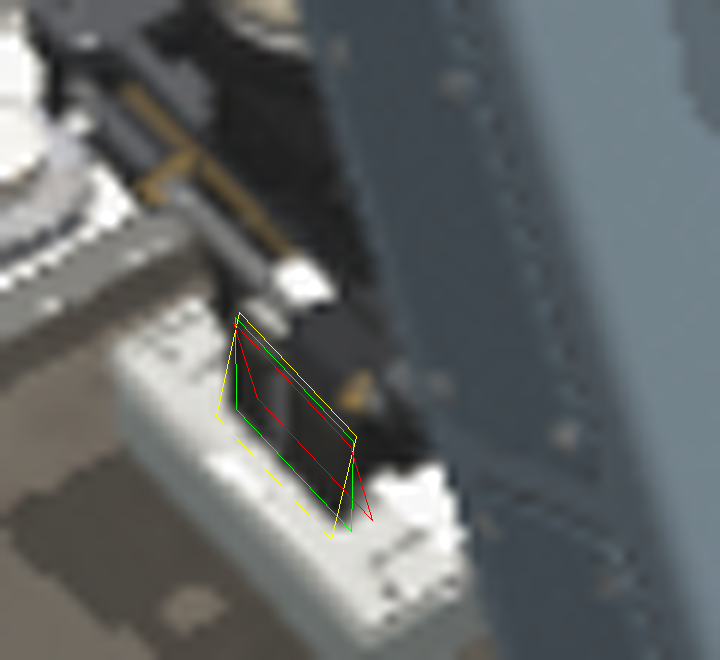

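servo_tool(series=[{"x":-1,"y":0,"z":0,"turn":0,"grip":0.38},{"x":-1,"y":0,"z":0,"turn":0,"grip":0.42},{"x":-1,"y":0,"z":0,"turn":0,"grip":0.5},{"x":-1,"y":0,"z":0,"turn":0,"grip":0.65},{"x":-1,"y":0,"z":0,"turn":0,"grip":0.65},{"x":-10,"y":0,"z":0,"turn":0,"grip":0.65},{"x":-30,"y":0,"z":0,"turn":0,"grip":0.65},{"x":-60,"y":0,"z":0,"turn":0,"grip":0.65},{"x":-60,"y":0,"z":0,"turn":0,"grip":0.65}])

```text
t: 36.15
ee_pos: [536.8, 63.8, 143.4]
eef_rot: [[0.008, -0.037, 0.999], [-0.001, 0.999, 0.037], [-1.0, -0.001, 0.008]]
force: [0.0, -1.2, -0.2]
opening: 71.6
```

Run:
```python
from h import *
overlay("pics/s22.png",0.037,(0,0.2,-0.2),225,140,325,215,piv=(534.3,64,78.8))
print(p2w("top",265.5,209.4,44),p2w("top",258.5,201,44),p2w("top",266,200.2,56),p2w("top",272.8,200,40))
rel(534.8,-66.5,110,0.037)
```

```text
0 [258.84  208.296] [249.268 198.083]
0.2 [257.16  208.899] [247.59  198.646]
-0.2 [260.587 207.394] [251.005 197.218]
[506.835 -46.432  44.   ] [533.705 -23.925  44.   ] [535.263 -47.065  56.   ] [537.726 -70.406  40.   ]
cur [535.6  63.9 141.8] phi 0.037 q6 -0.13 open 71.6 F [-0.6 -1.3  0.4] t 36.20
  -> x 31.9 y -130.2 z -5.8 turn 0.000  rows 2.8
```

View pics/s22.png

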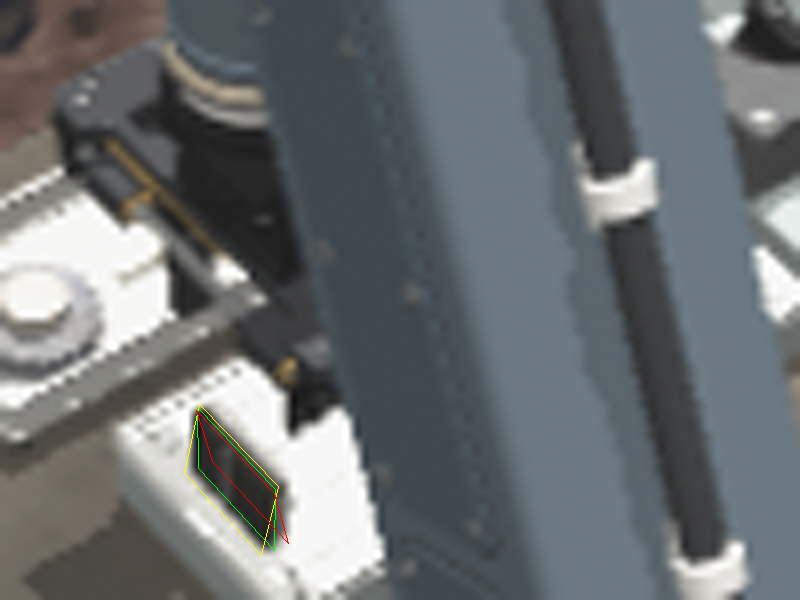

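servo_tool(series=[{"x":0,"y":-20,"z":-4,"turn":0,"grip":0.65},{"x":0,"y":-60,"z":-4,"turn":0,"grip":0.65},{"x":0,"y":-100,"z":-4,"turn":0,"grip":0.65},{"x":20,"y":-131,"z":-4,"turn":0,"grip":0.65},{"x":50,"y":-131,"z":-4,"turn":0,"grip":0.65},{"x":62,"y":-131,"z":-4,"turn":0,"grip":0.65},{"x":62,"y":-131,"z":-4,"turn":0,"grip":0.65},{"x":62,"y":-131,"z":-4,"turn":0,"grip":0.65}])

```text
t: 37.0
ee_pos: [534.7, -66.3, 77.5]
eef_rot: [[-0.001, -0.038, 0.999], [0.0, 0.999, 0.038], [-1.0, 0.0, -0.001]]
force: [0.2, 0.5, 0.2]
opening: 71.7
```

Run:
```python
from h import *
rel(536.5,-67,53,0.037)
```

```text
cur [534.7 -66.3  77.5] phi 0.038 q6 -0.37 open 71.7 F [0.2 0.5 0.2] t 37.00
  -> x 24.5 y -0.7 z 1.8 turn 0.001  rows 0.5
```

servo_tool(series=[{"x":15,"y":-1,"z":2,"turn":0,"grip":0.65},{"x":22,"y":-1,"z":2,"turn":0,"grip":0.65},{"x":24,"y":-1,"z":2,"turn":0,"grip":0.65},{"x":24,"y":-1,"z":2,"turn":0,"grip":0.65},{"x":24,"y":-1,"z":2,"turn":0,"grip":0.2},{"x":24,"y":-1,"z":2,"turn":0,"grip":0.2},{"x":24,"y":-1,"z":2,"turn":0,"grip":0.2},{"x":24,"y":-1,"z":2,"turn":0,"grip":0.2},{"x":24,"y":-1,"z":2,"turn":0,"grip":0.2},{"x":24,"y":-1,"z":2,"turn":0,"grip":0.2},{"x":18,"y":-1,"z":2,"turn":0,"grip":0.2},{"x":10,"y":-1,"z":2,"turn":0,"grip":0.2},{"x":2,"y":-1,"z":2,"turn":0,"grip":0.2},{"x":-6,"y":-1,"z":2,"turn":0,"grip":0.2},{"x":-16,"y":-1,"z":2,"turn":0,"grip":0.2},{"x":-26,"y":5,"z":2,"turn":0,"grip":0.2},{"x":-26,"y":20,"z":2,"turn":0,"grip":0.2},{"x":-26,"y":45,"z":2,"turn":0,"grip":0.2},{"x":-26,"y":65,"z":2,"turn":0,"grip":0.2},{"x":-26,"y":72,"z":2,"turn":0,"grip":0.2}], force=4)

```text
t: 39.0
ee_pos: [533.1, 7.7, 103.4]
eef_rot: [[-0.002, -0.04, 0.999], [0.001, 0.999, 0.04], [-1.0, 0.001, -0.002]]
force: [-0.2, 0.7, -1.3]
opening: 58.3
```

Run:
```python
from h import *
overlay("pics/s23.png",0.037,(0,0.3,0.6),225,140,325,215)
rel(537,5,83,0.037)
```

```text
0 [271.93  197.949] [262.153 187.945]
0.3 [269.521 198.684] [259.743 188.622]
0.6 [267.492 198.662] [257.696 188.545]
cur [533.3   7.7 103.4] phi 0.040 q6 -0.24 open 57.7 F [ 0.   0.3 -1.3] t 39.05
  -> x 20.4 y -2.9 z 3.6 turn 0.003  rows 0.4
```

View pics/s23.png

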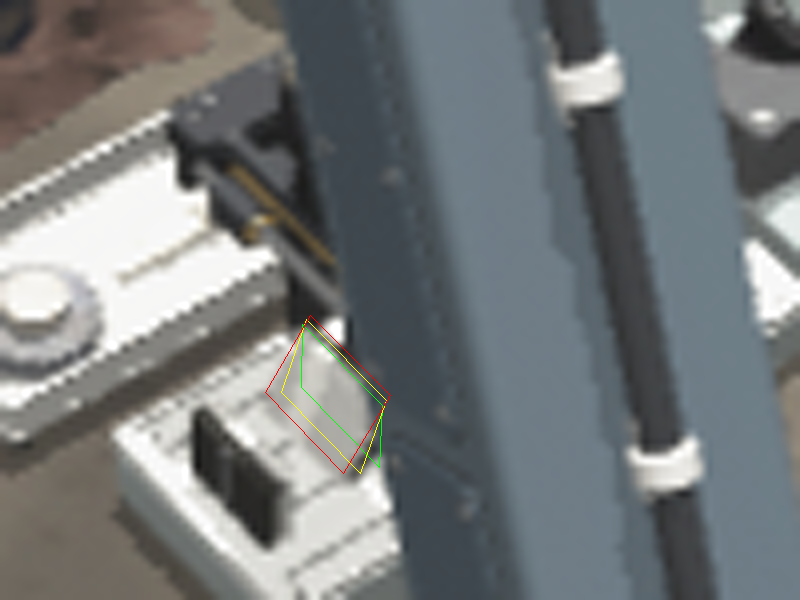

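Run:
```python
from h import *
im=r.capture("scene")
cv2.imwrite("pics/s24.png",cv2.resize(im[175:210,250:290,::-1],None,fx=16,fy=16,interpolation=cv2.INTER_CUBIC))
a=.037;s=r.state()
overlay("pics/s24o.png",0.037,(0.2,0.4,0.6),250,175,290,210,f=16)
A=cv2.imread("pics/s24.png");B=cv2.imread("pics/s24o.png");
lut=np.clip((np.arange(256)-60)*1.3,0,255).astype(np.uint8)
cv2.imwrite("pics/s24x.png",cv2.resize(np.hstack([cv2.LUT(A,lut),B]),(800,350)))
```

```text
0.2 [270.642 198.078] [260.867 188.051]
0.4 [269.145 198.319] [259.364 188.253]
0.6 [267.846 198.217] [258.051 188.115]
```

View pics/s24x.png

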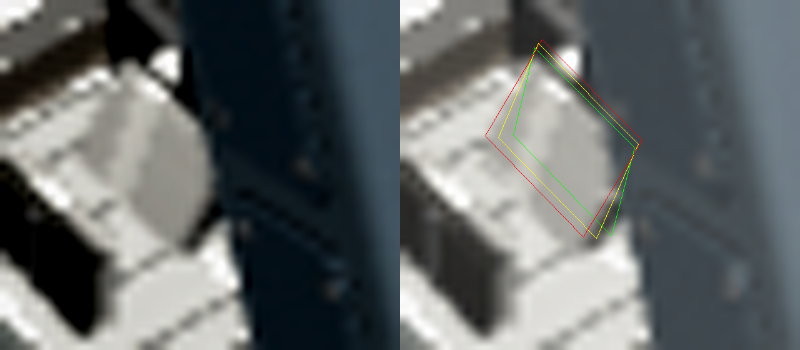

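servo_tool(series=[{"x":5,"y":-6,"z":3,"turn":0,"grip":0.2},{"x":10,"y":-6,"z":3,"turn":0,"grip":0.2},{"x":15,"y":-6,"z":3,"turn":0,"grip":0.2},{"x":18,"y":-6,"z":3,"turn":0,"grip":0.2},{"x":21,"y":-6,"z":3,"turn":0,"grip":0.2},{"x":22,"y":-6,"z":3,"turn":0,"grip":0.2},{"x":22,"y":-3,"z":3,"turn":0,"grip":0.2},{"x":21,"y":0,"z":3,"turn":0,"grip":0.2},{"x":21,"y":3,"z":3,"turn":0,"grip":0.2},{"x":20,"y":6,"z":3,"turn":0,"grip":0.2},{"x":20,"y":9,"z":3,"turn":0,"grip":0.2},{"x":20,"y":11,"z":3,"turn":0,"grip":0.2},{"x":20,"y":11,"z":3,"turn":0,"grip":0.2}], force=4)

```text
t: 40.45
ee_pos: [536.5, 16.6, 83.3]
eef_rot: [[-0.001, -0.038, 0.999], [0.0, 0.999, 0.038], [-1.0, 0.0, -0.001]]
force: [-0.3, -0.1, -1.7]
opening: 58.0
```

```bash
cat >> h.py <<'E'
def pair(name,a,ths,u0,v0,u1,v1,f):
    overlay("pics/_o.png",a,ths,u0,v0,u1,v1,f)
    im=r.capture("scene")
    A=cv2.resize(im[v0:v1,u0:u1,::-1],None,fx=f,fy=f,interpolation=cv2.INTER_CUBIC)
    lut=np.clip((np.arange(256)-60)*1.3,0,255).astype(np.uint8)
    cv2.imwrite(name,np.hstack([cv2.LUT(A,lut),cv2.imread("pics/_o.png")]))
E
python3 - <<'E'
from h import *
pair("pics/s25.png",0.037,(0,0.3,-.3),245,175,290,220,8)
rel(537,5,83,0.037)
E
```

```text
0 [269.281 201.862] [259.631 191.872]
0.3 [266.881 202.609] [257.23  192.561]
-0.3 [271.846 200.443] [262.18  190.507]
cur [536.7  16.1  83.4] phi 0.037 q6 -0.22 open 58.3 F [-0.2 -0.3 -1.6] t 40.55
  -> x 0.4 y -11.2 z -0.1 turn 0.000  rows 0.2
```

View pics/s25.png

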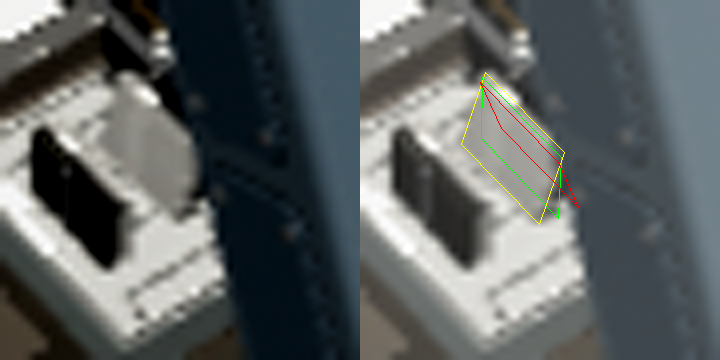

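servo_tool(series=[{"x":1,"y":0,"z":0,"turn":0,"grip":0.2},{"x":1,"y":2,"z":0,"turn":0,"grip":0.2},{"x":1,"y":4,"z":0,"turn":0,"grip":0.2},{"x":1,"y":6,"z":0,"turn":0,"grip":0.2},{"x":1,"y":8,"z":0,"turn":0,"grip":0.2},{"x":1,"y":9,"z":0,"turn":0,"grip":0.2},{"x":1,"y":9,"z":0,"turn":0,"grip":0.2}], force=4)

```text
t: 41.25
ee_pos: [536.6, 25.3, 82.5]
eef_rot: [[0.0, -0.037, 0.999], [0.0, 0.999, 0.037], [-1.0, 0.0, 0.0]]
force: [0.6, -0.1, 0.5]
opening: 57.9
```

Run:
```python
from h import *
pair("pics/s26.png",0.037,(0,0.2,-.2),245,180,285,220,9)
rel(537,5,83,0.037)
```

```text
0 [267.275 203.088] [257.645 193.061]
0.2 [265.635 203.671] [256.006 193.605]
-0.2 [268.987 202.206] [259.348 192.216]
cur [536.6  25.2  82.5] phi 0.037 q6 -0.20 open 58.2 F [0.5 0.1 0.7] t 41.35
  -> x -0.5 y -20.2 z -0.3 turn -0.000  rows 0.4
```

View pics/s26.png

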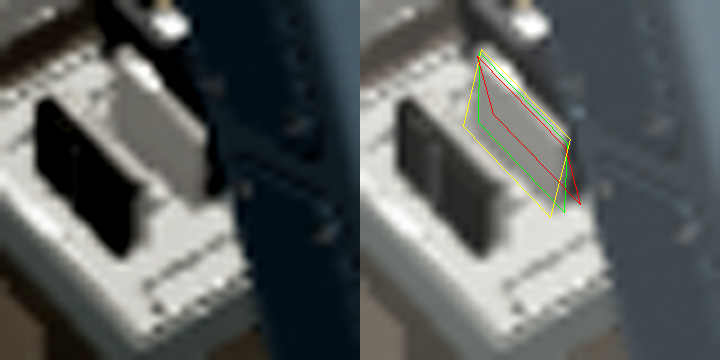

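servo_tool(series=[{"x":1,"y":1,"z":0,"turn":0,"grip":0.2},{"x":2,"y":1,"z":0,"turn":0,"grip":0.2},{"x":2,"y":1,"z":0,"turn":0,"grip":0.2},{"x":2,"y":1,"z":0,"turn":0,"grip":0.2}], force=4)

```text
t: 41.75
ee_pos: [536.5, 26.2, 80.9]
eef_rot: [[0.0, -0.037, 0.999], [0.0, 0.999, 0.037], [-1.0, 0.0, 0.0]]
force: [-0.3, 0.6, 6.2]
opening: 58.1
```

Run:
```python
from h import *
pair("pics/s27.png",0.037,(0,0.2,-.2),245,180,285,220,9)
rel(537,5,83,0.037)
```

```text
0 [267.05  203.489] [257.429 193.46 ]
0.2 [265.41  204.072] [255.79  194.005]
-0.2 [268.761 202.606] [259.131 192.614]
cur [536.6  26.2  80.9] phi 0.037 q6 -0.20 open 57.9 F [0.1 1.7 5.6] t 41.85
  -> x -2.1 y -21.2 z -0.4 turn -0.000  rows 0.4
```

View pics/s27.png

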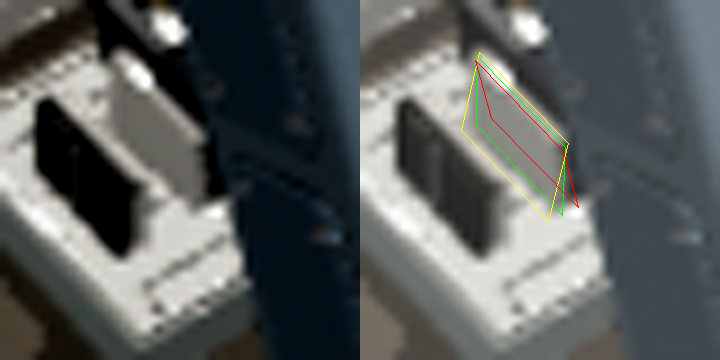

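Upright; release and lift well clear.

servo_tool(series=[{"x":-1,"y":0,"z":0,"turn":0,"grip":0.38},{"x":-1,"y":0,"z":0,"turn":0,"grip":0.42},{"x":-1,"y":0,"z":0,"turn":0,"grip":0.5},{"x":-1,"y":0,"z":0,"turn":0,"grip":0.65},{"x":-1,"y":0,"z":0,"turn":0,"grip":0.65},{"x":-10,"y":0,"z":0,"turn":0,"grip":0.65},{"x":-30,"y":0,"z":0,"turn":0,"grip":0.65},{"x":-65,"y":0,"z":0,"turn":0,"grip":0.65},{"x":-75,"y":-20,"z":0,"turn":0,"grip":0.65},{"x":-75,"y":-60,"z":0,"turn":0,"grip":0.65},{"x":-75,"y":-105,"z":-5,"turn":0,"grip":0.3},{"x":-75,"y":-150,"z":-10,"turn":0,"grip":0.1},{"x":-75,"y":-195,"z":-20,"turn":0,"grip":0.1},{"x":-75,"y":-240,"z":-35,"turn":0,"grip":0.1},{"x":-75,"y":-260,"z":-40,"turn":0,"grip":0.1},{"x":-75,"y":-260,"z":-40,"turn":0,"grip":0.1},{"x":-75,"y":-260,"z":-40,"turn":0,"grip":0.1}])

```text
t: 43.55
ee_pos: [505.9, -235.3, 155.9]
eef_rot: [[0.0, -0.036, 0.999], [0.001, 0.999, 0.036], [-1.0, 0.001, 0.0]]
force: [0.5, -0.3, 0.1]
opening: 47.9
```

Run:
```python
from h import *
im=r.capture("scene"); crop(im,"pics/s28.png",200,120,370,230,4.6)
crop(r.capture("top"),"pics/t28.png",200,125,385,255,4.3)
rel(484,-309,140,0.037)
```

```text
cur [ 506.1 -234.   155.7] phi 0.038 q6 -0.67 open 47.9 F [ 0.6 -0.3 -0.1] t 43.65
  -> x 15.7 y -74.1 z -24.9 turn 0.001  rows 1.7
```

View pics/s28.png

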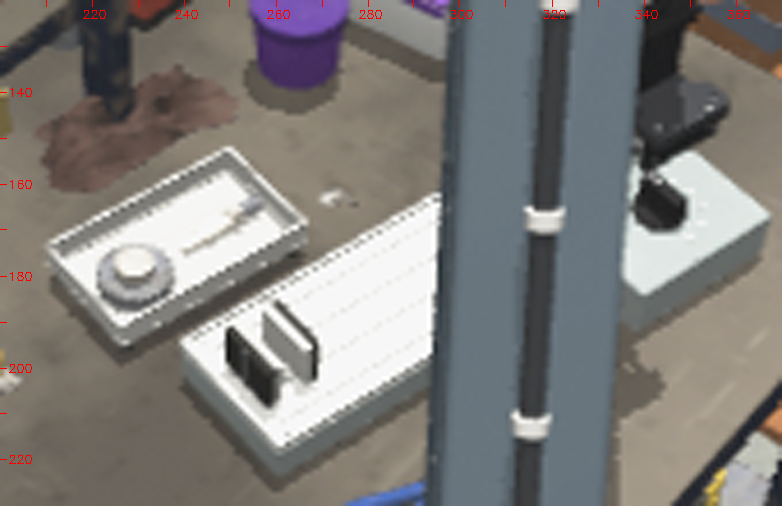

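View pics/t28.png

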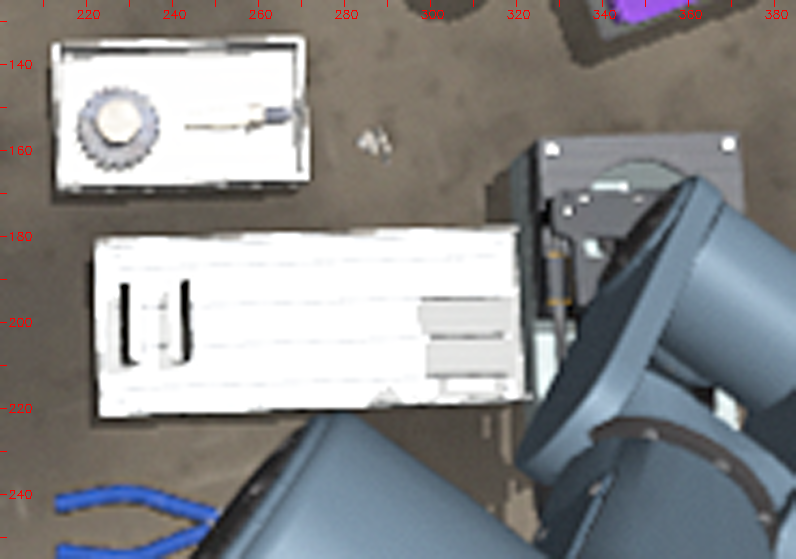

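Run:
```python
from h import *
M=[(347.2,206.6),(353,207),(358,210.8),(359.5,216.4),(358.7,222),(354.3,226.3),(349,228)]
W=np.array([p2w("top",u,v,50)[:2] for u,v in M]); print(W)
A=np.c_[2*W,np.ones(len(W))]; s=np.linalg.lstsq(A,(W**2).sum(1),rcond=None)[0]; c=s[:2]; print("circ",c,math.sqrt(s[2]+c@c))
print([math.atan2(*(w-c)[::-1]) for w in W])
print("white line timer z80",p2w("top",350.2,209.8,80)[:2],p2w("top",351,214.5,80)[:2])
print("main line",p2w("top",348.3,171.5,80)[:2],p2w("top",349,176,80)[:2])
im=cv2.imread("pics/top0.png")[:,:,::-1]
crop(im,"pics/t_t.png",335,200,365,232,18)
crop(im,"pics/t_m.png",333,160,367,195,16)
```

```text
[[ 517.354 -309.192]
 [ 516.208 -327.989]
 [ 504.082 -343.863]
 [ 486.116 -348.171]
 [ 468.163 -345.022]
 [ 454.351 -330.382]
 [ 448.837 -313.126]]
circ [ 484.091 -314.553] 34.4383941014998
[0.15979259479850683, -0.39621758020384096, -0.9722026440405224, -1.510621554817236, -2.0524803933837825, -2.6524747559338886, 3.101119243431171]
white line timer z80 [ 504.796 -309.153] [ 490.092 -311.262]
main line [ 626.373 -306.509] [ 611.949 -308.346]
```

View pics/t_t.png

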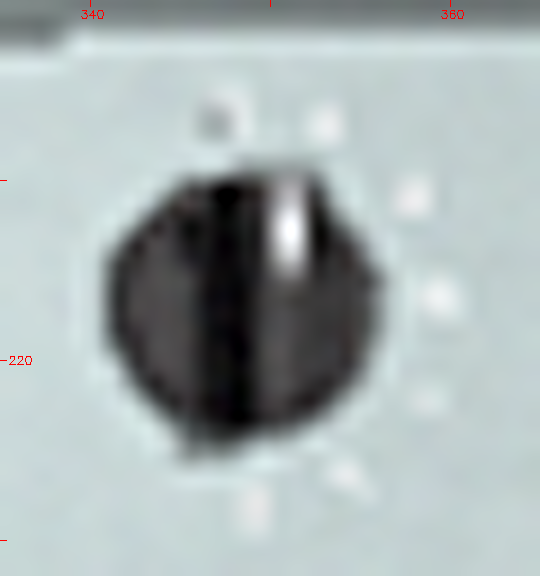

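View pics/t_m.png

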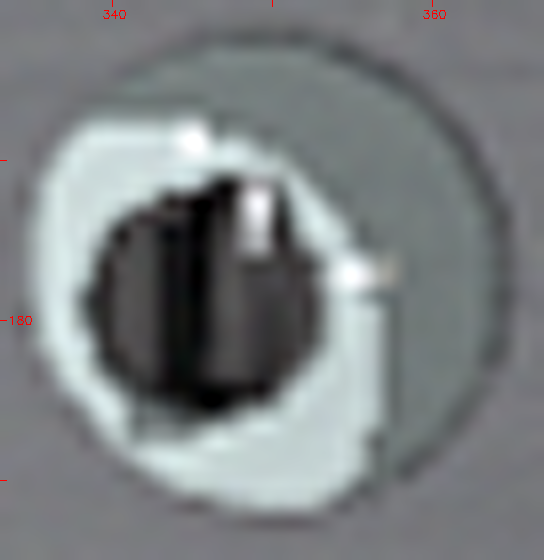

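Run:
```python
from h import *
rel(484,-310.5,110,0.037)
print(r.state()["q"])
print(p2w("top",348.5,217.3,57), w2p("scene",[(484,-310.5,80)]))
```

```text
cur [ 506.1 -234.   155.7] phi 0.038 q6 -0.67 open 47.9 F [ 0.6 -0.3 -0.1] t 43.65
  -> x 45.7 y -75.7 z -25.0 turn 0.001  rows 1.9
[-0.634  0.542  1.678  0.     0.922 -0.672]
[ 482.593 -310.283   57.   ] [[344.567 160.291]]
```

servo_tool(series=[{"x":0,"y":-20,"z":-6,"turn":0.14,"grip":0.1},{"x":0,"y":-40,"z":-12,"turn":0.28,"grip":0.1},{"x":0,"y":-60,"z":-18,"turn":0.42,"grip":0.1},{"x":0,"y":-76,"z":-25,"turn":0.56,"grip":0.1},{"x":0,"y":-76,"z":-25,"turn":0.7,"grip":0.1},{"x":0,"y":-76,"z":-25,"turn":0.84,"grip":0.1},{"x":0,"y":-76,"z":-25,"turn":0.98,"grip":0.1},{"x":10,"y":-76,"z":-25,"turn":1.12,"grip":0.1},{"x":20,"y":-76,"z":-25,"turn":1.26,"grip":0.1},{"x":30,"y":-76,"z":-25,"turn":1.4,"grip":0.1},{"x":46,"y":-76,"z":-25,"turn":1.54,"grip":0.1},{"x":46,"y":-76,"z":-25,"turn":1.572,"grip":0.1},{"x":46,"y":-76,"z":-25,"turn":1.572,"grip":0.1},{"x":46,"y":-76,"z":-25,"turn":1.572,"grip":0.1}], force=12)

```text
t: 45.05
ee_pos: [484.6, -311.1, 109.8]
eef_rot: [[0.0, 0.999, 0.038], [-0.0, 0.038, -0.999], [-1.0, 0.0, 0.0]]
force: [-0.4, -0.1, -0.3]
opening: 47.8
```

Run:
```python
from h import *
im=r.capture("scene"); crop(im,"pics/s29.png",300,110,400,185,8)
rel(484,-310.5,73,-1.534)
```

```text
cur [ 484.6 -311.4  109.9] phi -1.533 q6 0.77 open 47.4 F [0.7 0.6 0.4] t 45.10
  -> x 36.9 y -0.5 z -1.0 turn 0.001  rows 0.8
```

View pics/s29.png

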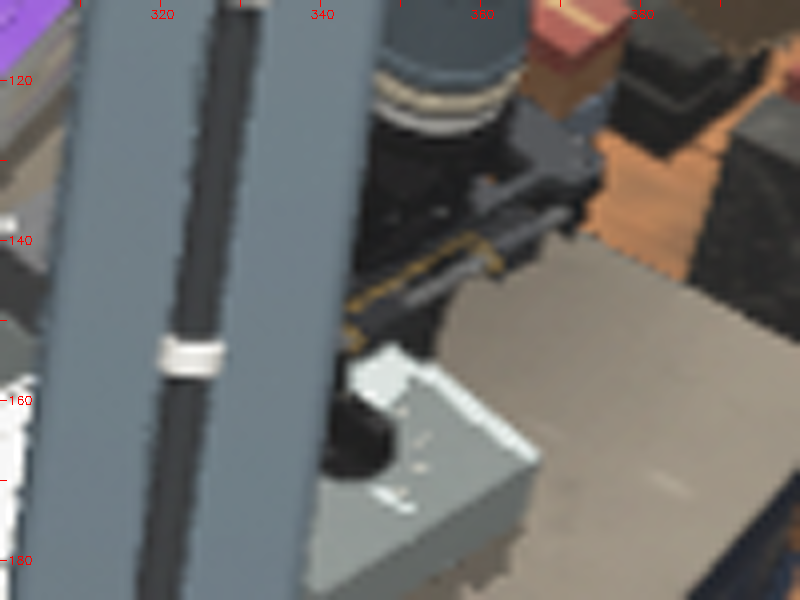

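servo_tool(series=[{"x":15,"y":0,"z":-1,"turn":0,"grip":0.1},{"x":30,"y":0,"z":-1,"turn":0,"grip":0.1},{"x":36,"y":0,"z":-1,"turn":0,"grip":0.1},{"x":36,"y":0,"z":-1,"turn":0,"grip":-0.2},{"x":36,"y":0,"z":-1,"turn":0,"grip":-0.5},{"x":36,"y":0,"z":-1,"turn":0,"grip":-0.8},{"x":36,"y":0,"z":-1,"turn":0,"grip":-0.8},{"x":36,"y":0,"z":-1,"turn":0,"grip":-0.8},{"x":36,"y":0,"z":-1,"turn":0,"grip":-0.8}], force=12)

```text
t: 46.0
ee_pos: [484.0, -308.6, 74.1]
eef_rot: [[-0.0, 0.999, 0.034], [0.004, 0.034, -0.999], [-1.0, 0.0, -0.004]]
force: [2.1, 6.4, 4.8]
opening: 13.8
```

servo_tool(series=[{"x":0,"y":0,"z":-2,"turn":0,"grip":-0.8},{"x":0,"y":0,"z":-2,"turn":0.08,"grip":-0.8},{"x":0,"y":0,"z":-2,"turn":0.18,"grip":-0.8},{"x":0,"y":0,"z":-2,"turn":0.28,"grip":-0.8},{"x":0,"y":0,"z":-2,"turn":0.38,"grip":-0.8},{"x":0,"y":0,"z":-2,"turn":0.48,"grip":-0.8},{"x":0,"y":0,"z":-2,"turn":0.58,"grip":-0.8},{"x":0,"y":0,"z":-2,"turn":0.68,"grip":-0.8},{"x":0,"y":0,"z":-2,"turn":0.78,"grip":-0.8},{"x":0,"y":0,"z":-2,"turn":0.88,"grip":-0.8},{"x":0,"y":0,"z":-2,"turn":0.98,"grip":-0.8},{"x":0,"y":0,"z":-2,"turn":1.06,"grip":-0.8},{"x":0,"y":0,"z":-2,"turn":1.06,"grip":-0.8},{"x":0,"y":0,"z":-2,"turn":1.06,"grip":-0.8},{"x":0,"y":0,"z":-2,"turn":1.06,"grip":-0.8}], force=20)

```text
t: 47.5
ee_pos: [484.4, -307.9, 74.1]
eef_rot: [[0.001, 0.519, -0.855], [0.002, -0.855, -0.519], [-1.0, -0.001, -0.002]]
force: [1.6, 4.4, 2.8]
opening: 13.5
```

Run:
```python
from h import *
rel(484,-309,110,-2.594)
print(r.state()["torque"])
```

```text
cur [ 484.4 -307.9   74.1] phi -2.596 q6 1.83 open 13.5 F [1.6 4.4 2.8] t 47.50
  -> x -35.9 y 0.7 z 0.8 turn -0.002  rows 0.7
[ 0.821 -0.167 -0.029]
```

servo_tool(series=[{"x":0,"y":0,"z":0,"turn":0,"grip":-0.3},{"x":0,"y":0,"z":0,"turn":0,"grip":-0.2},{"x":0,"y":0,"z":0,"turn":0,"grip":-0.2},{"x":-10,"y":0,"z":0,"turn":0,"grip":-0.2},{"x":-40,"y":0,"z":0,"turn":0,"grip":-0.2},{"x":-75,"y":0,"z":0,"turn":0,"grip":-0.2},{"x":-75,"y":-30,"z":-30,"turn":0,"grip":-0.2},{"x":-75,"y":-60,"z":-60,"turn":0,"grip":-0.2},{"x":-75,"y":-90,"z":-90,"turn":0,"grip":-0.2},{"x":-75,"y":-90,"z":-90,"turn":0,"grip":-0.2}])

```text
t: 48.5
ee_pos: [513.7, -180.6, 149.2]
eef_rot: [[-0.001, 0.524, -0.852], [0.002, -0.852, -0.524], [-1.0, -0.002, -0.0]]
force: [-0.4, 1.1, -0.6]
opening: 34.7
```

Run:
```python
from h import *
im=r.capture("scene"); crop(im,"pics/s30.png",300,110,400,185,8)
crop(r.capture("top"),"pics/t30.png",315,150,385,240,6.5)
rel(606.4,-304.6,140,0.037); print(r.state()["q"])
```

```text
cur [ 514.3 -184.9  149.2] phi -2.593 q6 2.04 open 34.8 F [-0.3 -0.9 -0.2] t 48.60
  -> x 9.4 y 150.1 z -16.1 turn 0.512  rows 3.5
[-0.549  0.539  1.711 -0.001  0.89   2.044]
```

View pics/s30.png

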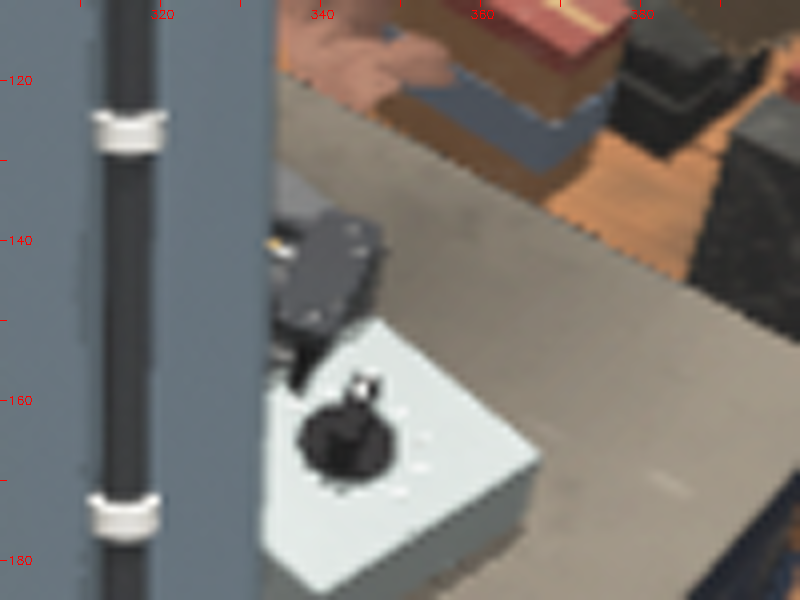

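View pics/t30.png

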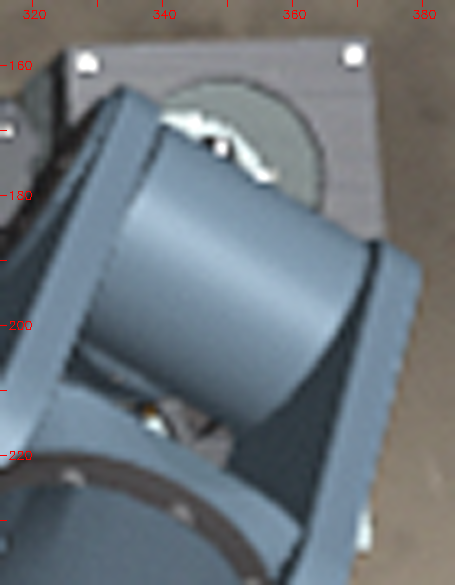

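Run:
```python
from h import *
print("timer tip",p2w("scene",345,158.3,80))
print("mouth",p2w("top",349.9,177.4,95), p2w("top",335,177.4,95)-p2w("top",364.6,177.4,95))
# main knob skirt disc ~ (345.2,179.2) z57
print(p2w("top",345.2,179,57))
c=np.array([606.5,-303.5]);
for u,v in((348.9,171.6),(349,175.8)): 
    w=p2w("top",u,v,80)[:2]; print(w, math.atan2(*(w-c)[::-1]))
```

```text
timer tip [ 490.881 -318.819   80.   ]
mouth [ 604.977 -306.326   95.   ] [-0.961 93.294  0.   ]
[ 605.968 -302.961   57.   ]
[ 626.073 -308.42 ] -0.24626154905602338
[ 612.591 -308.364] -0.6739006678594947
```

Run:
```python
from h import *
rel(606,-303.5,130,-1.61)
```

```text
cur [ 514.3 -184.9  149.2] phi -2.593 q6 2.04 open 34.8 F [-0.3 -0.9 -0.2] t 48.60
  -> x 19.4 y 149.0 z -16.3 turn -0.983  rows 6.6
```

servo_tool(series=[{"x":0,"y":20,"z":-2,"turn":-0.14,"grip":-0.2},{"x":0,"y":50,"z":-6,"turn":-0.28,"grip":-0.2},{"x":0,"y":90,"z":-10,"turn":-0.42,"grip":-0.2},{"x":5,"y":125,"z":-14,"turn":-0.56,"grip":-0.2},{"x":10,"y":145,"z":-16,"turn":-0.7,"grip":-0.2},{"x":15,"y":149,"z":-16,"turn":-0.84,"grip":-0.2},{"x":19,"y":149,"z":-16,"turn":-0.983,"grip":-0.2},{"x":19,"y":149,"z":-16,"turn":-0.983,"grip":-0.2},{"x":19,"y":149,"z":-16,"turn":-0.983,"grip":-0.2},{"x":19,"y":149,"z":-16,"turn":-0.983,"grip":-0.2}])

```text
t: 49.6
ee_pos: [604.9, -305.2, 129.9]
eef_rot: [[0.0, 0.999, -0.044], [-0.0, -0.044, -0.999], [-1.0, 0.0, 0.0]]
force: [0.6, 0.3, -0.1]
opening: 34.7
```

Run:
```python
from h import *
im=r.capture("scene"); crop(im,"pics/s31.png",290,90,390,165,8)
rel(606,-303.5,73,-1.61); print(w2p("scene",[(606,-303.5,95),(606,-303.5,80)]))
```

```text
cur [ 605. -305.  130.] phi -1.614 q6 0.98 open 34.3 F [ 0.1 -0.6 -0.7] t 49.65
  -> x 57.0 y 0.9 z -1.6 turn -0.004  rows 1.2
[[322.905 139.52 ]
 [322.457 142.265]]
```

View pics/s31.png

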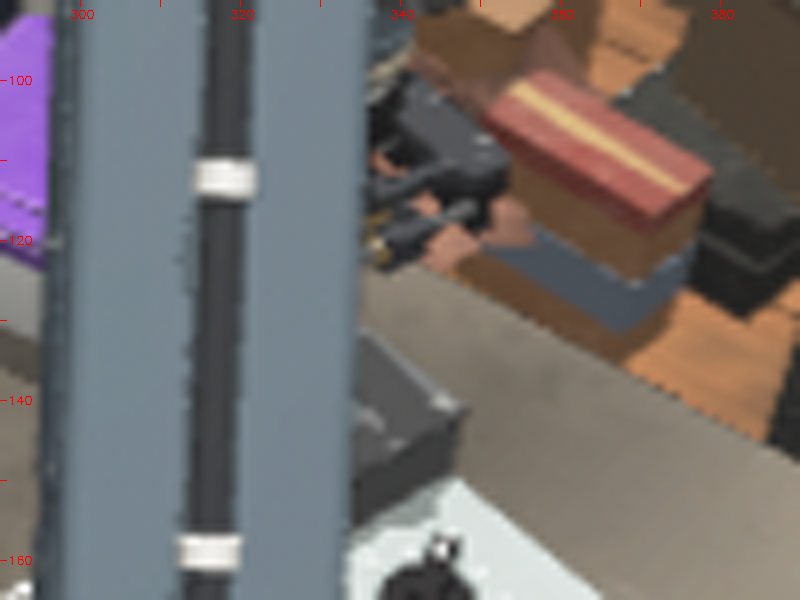

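servo_tool(series=[{"x":0,"y":1,"z":-2,"turn":0,"grip":-0.2},{"x":10,"y":1,"z":-2,"turn":0,"grip":-0.2},{"x":20,"y":1,"z":-2,"turn":0,"grip":-0.2},{"x":30,"y":1,"z":-2,"turn":0,"grip":-0.2},{"x":40,"y":1,"z":-2,"turn":0,"grip":-0.2},{"x":50,"y":1,"z":-2,"turn":0,"grip":-0.2},{"x":56,"y":1,"z":-2,"turn":0,"grip":-0.2},{"x":56,"y":1,"z":-2,"turn":0,"grip":-0.2},{"x":56,"y":1,"z":-2,"turn":0,"grip":-0.5},{"x":56,"y":1,"z":-2,"turn":0,"grip":-0.8},{"x":56,"y":1,"z":-2,"turn":0,"grip":-0.8},{"x":56,"y":1,"z":-2,"turn":0,"grip":-0.8},{"x":56,"y":1,"z":-2,"turn":0,"grip":-0.8}], force=15)

```text
t: 50.95
ee_pos: [606.6, -303.2, 74.2]
eef_rot: [[0.001, 0.999, -0.041], [-0.001, -0.041, -0.999], [-1.0, 0.001, 0.001]]
force: [-0.3, -1.5, 1.4]
opening: 14.1
```

Run:
```python
from h import *
rel(606,-303.5,73,-1.61); print(np.array(r.state()["torque"]))
```

```text
cur [ 606.6 -303.2   74.2] phi -1.612 q6 0.98 open 14.1 F [-0.3 -1.5  1.4] t 50.95
  -> x 1.2 y -0.6 z 0.3 turn -0.002  rows 0.0
[-0.308  0.249 -0.075]
```

servo_tool(series=[{"x":0,"y":0,"z":0,"turn":0.06,"grip":-0.8},{"x":0,"y":0,"z":0,"turn":0.16,"grip":-0.8},{"x":0,"y":0,"z":0,"turn":0.26,"grip":-0.8},{"x":0,"y":0,"z":0,"turn":0.36,"grip":-0.8},{"x":0,"y":0,"z":0,"turn":0.46,"grip":-0.8},{"x":0,"y":0,"z":0,"turn":0.56,"grip":-0.8},{"x":0,"y":0,"z":0,"turn":0.66,"grip":-0.8},{"x":0,"y":0,"z":0,"turn":0.76,"grip":-0.8},{"x":0,"y":0,"z":0,"turn":0.86,"grip":-0.8},{"x":0,"y":0,"z":0,"turn":0.96,"grip":-0.8},{"x":0,"y":0,"z":0,"turn":1.06,"grip":-0.8},{"x":0,"y":0,"z":0,"turn":1.16,"grip":-0.8},{"x":0,"y":0,"z":0,"turn":1.24,"grip":-0.8},{"x":0,"y":0,"z":0,"turn":1.28,"grip":-0.8},{"x":0,"y":0,"z":0,"turn":1.28,"grip":-0.8},{"x":0,"y":0,"z":0,"turn":1.28,"grip":-0.8}], force=25)

```text
t: 52.55
ee_pos: [607.3, -302.3, 74.2]
eef_rot: [[0.003, 0.247, -0.969], [-0.0, -0.969, -0.247], [-1.0, 0.001, -0.002]]
force: [2.5, 1.2, 2.4]
opening: 14.4
```

Run:
```python
from h import *
rel(606,-303.5,73,-1.61); print(np.array(r.state()["torque"]),np.array(r.state()["joint_torque"]))
```

```text
cur [ 607.3 -302.3   74.2] phi -2.892 q6 2.26 open 14.4 F [2.5 1.2 2.4] t 52.55
  -> x 1.2 y 0.8 z 1.6 turn -1.282  rows 8.7
[ 0.306 -0.407 -0.113] [ -1.897 -49.391 -12.589  -0.805   0.384  -0.039]
```

servo_tool(series=[{"x":0,"y":0,"z":0,"turn":0.02,"grip":-0.8},{"x":0,"y":0,"z":0,"turn":0.04,"grip":-0.8},{"x":0,"y":0,"z":0,"turn":0.06,"grip":-0.8},{"x":0,"y":0,"z":0,"turn":0.06,"grip":-0.8},{"x":0,"y":0,"z":0,"turn":0.06,"grip":-0.8}])

```text
t: 53.05
ee_pos: [607.3, -302.2, 74.2]
eef_rot: [[0.002, 0.19, -0.982], [-0.001, -0.982, -0.19], [-1.0, 0.001, -0.002]]
force: [4.4, 3.0, 2.7]
opening: 13.6
```

Run:
```python
from h import *
rel(606,-303.5,73,-1.61); print(np.array(r.state()["torque"]),np.array(r.state()["joint_torque"]))
```

```text
cur [ 607.3 -302.2   74.2] phi -2.951 q6 2.32 open 13.6 F [4.4 3.  2.7] t 53.05
  -> x 1.2 y 1.0 z 1.5 turn -1.341  rows 9.1
[ 0.533 -0.653  0.493] [ -3.64  -48.522 -12.034  -0.971   0.517   0.476]
```

servo_tool(series=[{"x":0,"y":0,"z":0,"turn":0,"grip":-0.5},{"x":0,"y":0,"z":0,"turn":0,"grip":-0.3},{"x":0,"y":0,"z":0,"turn":0,"grip":-0.3},{"x":0,"y":0,"z":0,"turn":0,"grip":-0.3},{"x":-10,"y":0,"z":0,"turn":0,"grip":-0.3},{"x":-30,"y":0,"z":0,"turn":0,"grip":-0.3},{"x":-60,"y":0,"z":0,"turn":0,"grip":-0.3},{"x":-100,"y":0,"z":0,"turn":0,"grip":-0.3},{"x":-140,"y":0,"z":0,"turn":0,"grip":-0.3},{"x":-140,"y":0,"z":0,"turn":0,"grip":-0.3}])

```text
t: 54.05
ee_pos: [609.6, -305.1, 221.6]
eef_rot: [[0.012, 0.188, -0.982], [-0.009, -0.982, -0.189], [-1.0, 0.011, -0.01]]
force: [0.4, -0.1, -0.1]
opening: 30.4
```

Run:
```python
from h import *
rel(430,150,230,-2.95)
print(r.state()["q"])
```

```text
cur [ 609.6 -305.1  221.6] phi -2.952 q6 2.32 open 30.4 F [ 0.4 -0.1 -0.1] t 54.05
  -> x -14.5 y -480.7 z 90.5 turn -0.002  rows 10.2
[-0.627  0.612  1.302 -0.     1.213  2.325]
```

servo_tool(series=[{"x":-5,"y":0,"z":0,"turn":-0.14,"grip":-0.3},{"x":-10,"y":-20,"z":4,"turn":-0.28,"grip":-0.3},{"x":-14,"y":-60,"z":11,"turn":-0.42,"grip":-0.3},{"x":-14,"y":-105,"z":20,"turn":-0.56,"grip":-0.3},{"x":-14,"y":-150,"z":28,"turn":-0.7,"grip":-0.3},{"x":-14,"y":-195,"z":37,"turn":-0.84,"grip":-0.3},{"x":-14,"y":-240,"z":45,"turn":-0.98,"grip":-0.3},{"x":-14,"y":-285,"z":54,"turn":-1.12,"grip":-0.3},{"x":-14,"y":-330,"z":62,"turn":-1.2,"grip":-0.3},{"x":-14,"y":-375,"z":70,"turn":-1.2,"grip":-0.3},{"x":-14,"y":-420,"z":79,"turn":-1.2,"grip":-0.3},{"x":-14,"y":-465,"z":90,"turn":-1.2,"grip":-0.3},{"x":-14,"y":-510,"z":100,"turn":-1.2,"grip":-0.3},{"x":-14,"y":-555,"z":110,"turn":-1.2,"grip":-0.3},{"x":-14,"y":-600,"z":110,"turn":-1.2,"grip":-0.3},{"x":-14,"y":-640,"z":110,"turn":-1.2,"grip":-0.3},{"x":-14,"y":-640,"z":110,"turn":-1.2,"grip":-0.3},{"x":-14,"y":-640,"z":110,"turn":-1.2,"grip":-0.3}])

```text
t: 55.85
ee_pos: [376.9, 305.6, 227.5]
eef_rot: [[-0.0, 0.984, -0.178], [-0.001, -0.178, -0.984], [-1.0, -0.0, 0.001]]
force: [-1.3, -0.7, 0.0]
opening: 30.5
```

Run:
```python
from h import *
im=r.capture("scene"); crop(im,"pics/s32.png",150,100,390,270,3.3)
crop(r.capture("top"),"pics/t32.png",200,120,385,255,4.3)
rel(600,-300,200)
```

```text
cur [377.4 304.3 227.5] phi -1.753 q6 2.20 open 30.5 F [0.1 0.  0. ] t 55.95
  -> x 27.9 y 328.2 z 554.0 turn 0.000  rows 13.4
```

View pics/s32.png

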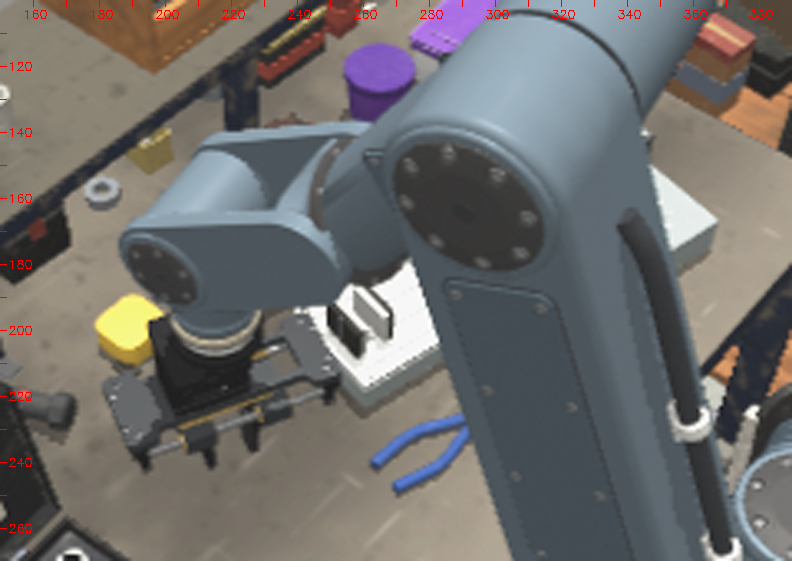

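View pics/t32.png

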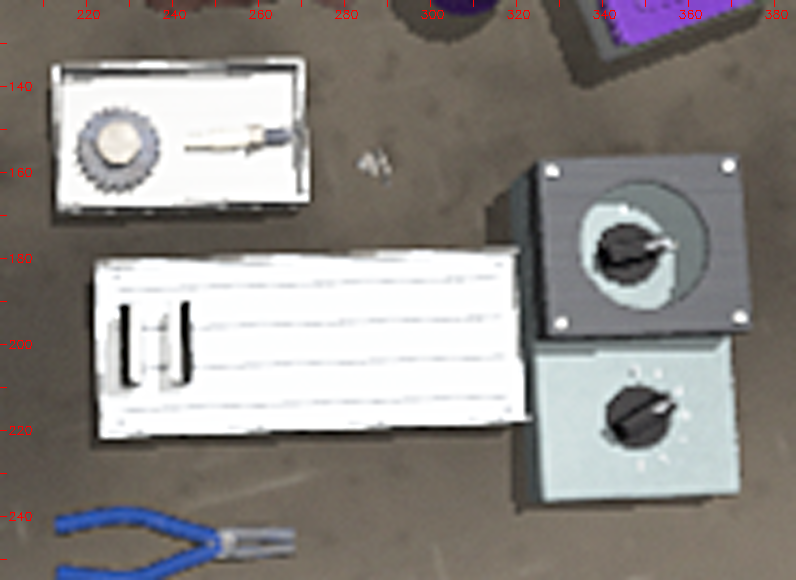

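Run:
```python
from h import *
for n,c,u,v in(("timer",(483.5,-307.5),356,213.6),("main",(607,-302.8),354.6,176.4)):
    w=p2w("top",u,v,80)[:2]; print(n,w,0.037-math.atan2(*(w-np.array(c))[::-1]))
s=r.state(); print(np.abs(s["qvel"]).max(),s["t"])
print(r.finish_job())
```

```text
timer [ 493.02  -327.135] 1.1563587474052233
main [ 610.853 -326.209] 1.444654430313984
0.01808891331527524 55.95
the job is handed in; nothing more can be done
None
```

The job is done and handed in at about 56 s of the 210 s. finish_job() gave no verdict, so whether it passed is not confirmed.

- **Gear and spark plug:** both are in the steel tray. The last top picture shows them inside its walls, not touching each other.
- **Pads:** there were two. I gripped each one off-centre and let it swing down in the fingers, then dragged its lower edge along the plate until it stood upright. Both were standing in the last pictures.
- **Mishap:** carrying the second pad in, I knocked the first one over, and the second then tipped when I let it go. I picked both up and stood them again before touching the timer.
- **Timer:** I turned it two clicks (a 1.06 rad turn of the gripper) and let it settle. The pointer position in the pictures gives about 1.0 rad (scene camera) and 1.16 rad (top camera). These disagree by about 0.15 rad because a pixel is coarse at that size. Both round to two clicks (1.05 rad) and fall within the judged range of 0.897 to 1.197 rad, the second near its upper edge.
- **Main knob:** I turned it clockwise until it hit its stop, where the torque jumped to 0.49 N m. The gripper angle at that point corresponds to about 1.4 rad, and the picture gives 1.44.
- **End state:** the robot is clear of everything. I saw no sign that the pliers, tape measure or torch had moved, though I did not measure them at the end.

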